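# Reset the swivel base of the engraver's block to the red mark

## Robot

A 6-joint arm with a two-finger parallel gripper is mounted at the origin on a cart in front of the work surface, level with it; the furniture and walls round the work are solid. World frame = base frame: x ahead of the robot, y to its left, z up, the work surface at z = 0. Lengths are in m, angles in rad, forces in N, time in s.
With the tool pointing down it reaches from about 0.25 to 0.725 m from the base axis. Payload 4 kg.
Tool frame: the origin (TCP) lies on the centre line of the jaws, within the pads' length; the fingertips stand 11 mm ahead of it and the grasp point (between the pads) lies 8 mm behind it; z points along the fingers, x is the direction in which the jaws open and shut, and the axes are right-handed (so a half turn about z gives the same grasp; the last joint's range is limited). The gripper opens to 85 mm and grips with 20 to 120 N. Pads are 22 mm wide; open, the fingers measure 114 mm over their backs; the gripper's body (76 mm by 85 mm) begins 54 mm behind the grasp point. The pads swing forward as they close: fully open they stand 13 mm farther back than shut.
Start: joints at [1.149, 0.241, 0.005, 1.335, 0, 1.571], TCP at [0.205, 0.456, 0.242] pointing down, gripper open.
Joint ranges: [-2.72, 2.72], [-1.05, 1.87], [-1.09, 1.28], [-1.99, 2.15], [-1.42, 1.44], [-3.14, 3.14]. Speed limits (rad/s): [2.79, 2.79, 3.14, 3.14, 3.14, 3.14].

## Interface

Orientations are given as a unit quaternion [x, y, z, w].
In Python, from workcell import bot, viewer, order gives the robot as it stands. The module is installed in compiled form; this text tells all that it offers.
- The arm moves only by the tool send_rows, never from a script. Its argument "increments" is a list that holds one entry, the list of rows, each a list of 4 numbers: the shift along the tool's x, y, z in m, then the turn about the tool's z in degrees. A call has exactly 8 rows; each row shifts and turns the pose as measured when the row begins, along the tool's axes as they then stand; what a row does not reach is not made up. A row lasts 1/10 s, in which the tool goes at most 50 mm and 8.59 degrees, less where a joint would pass 70% of its speed; a pose out of reach is approached as far as the arm can. A call is refused whole if a number of a shift passes 0.05 or a number of a turn 8.59, either way. A call with a gripper value outside its range is refused whole. "hand" is the closure, from -1 (fully open) to 1 (shut), so that 0 is half open, set as the call begins (left out, the last holds). The fingers move at their own pace and stop on an object; the grip force is fixed at half the most. Time passes only in rows, so rows that do not move let the fingers close, or fill a call up. It gives the time, the measured TCP pose, the force and the opening at its end, in the units of the state.
- bot.get_obs(): the state, without advancing time (a new reading comes with each control period).
- viewer.camera(name): name is "scene" or "side" or "wrist"; returns a dict with "image" (480x640x3 uint8, red, green, blue), "range_z" (480x640 float32, m along the optical axis (not along the pixel's ray), 0 where there is no reading), "camera_matrix" (3x3 intrinsics, pixels), "eye" and "rotation" of the camera in the world. Camera axes: x right, y down, z forward; pixel columns grow to the right and rows downward; lengths in m; the calibration is good to about 2 mm. A picture is of the moment at which its call begins.
- order.job_done(): hands the job in, once; it reports no verdict.
The state is a dict: "clock": time; "joint_pos": joint angles; "joint_vel": joint speeds; "tau": joint torques, N m; "eef_pos": TCP position; "tool_rot": TCP orientation; "ft_force": force on the tool from outside, world axes, zero at the start; "ft_torque": the same for the moment, N m; "grip_width": finger opening in m.
Only numpy, scipy, OpenCV 4.12 (cv2) and the standard library are available. Lean on these libraries where they do the work, as an engineer would, in place of code of your own. Each camera call takes 0.05 s, during which the arm holds its last target.

## Task

The engraver's block sits on a swivel base that is clamped at the wrong angle. Loosen the clamp lever until the turntable is free, swing the turntable by its handle until the yellow pointer stands exactly at the red index tab, then retighten the lever by feel until about 5 N of sideways push at its handle just turns it. Do not overtighten it at the new angle, leave the tab where it is set, and do not disturb the things around.

Things in the scene. Friction and masses are not known exactly. Their poses are not given: they have to be found in the camera images.
- pivot (a point): vertical swivel axis of the grey round base (200 mm across, 36 mm high, bolted down, turned anyhow), at the turntable's top, 48 mm above the counter. In its frame the graduated front lies along -x, the clamp along -y, the swing handle roughly along +y. The engraver's block on the turntable is 52 mm wide and reaches up to 104 mm above the counter
- turntable (a joint): angle of the turntable on the base, rad, positive anticlockwise seen from above; 0 when the yellow pointer points along the base's -x. Stops at -1.1 and 1.1. Free it takes about 2 to 3 N at the swing handle to turn and stays where it is left; clamped it holds, and must not be forced
- mark (a joint): angle of the red index tab on the rim of the base, same axis, zero and sense as the turntable: the pointer is at the tab when turntable and mark read the same. Very stiff, already set, not to be moved
- lever (a joint): angle of the clamp lever, rad, 0 as found (clamped, more or less hard). Positive (anticlockwise from above) loosens, negative tightens; stops at -0.9 and 1.8; surely free at 1.1. Where it bites differs by up to 0.8 rad from run to run (worn foot) and shows only in the push at the handle: under 1 N when free, then rising by about 13 N per rad of tightening. It stays where it is left
- lever_axis (a point): vertical axis of the clamp lever, at the middle height of its handle. It lies 53 mm from the swivel axis, along the base's -y
- lever_handle (a point): middle of the lever's handle, 120 mm above the counter (within 2 mm at any angle): an upright black sleeve, 14 mm thick, from 86 to 144 mm up, spinning freely on its pin, 65 mm from the lever axis. Grip it from above and lead it round without turning the gripper, or push it from one side. The point's x axis points from the lever axis to the handle
- swing_handle (a point): middle of the swing handle: the same kind of upright, freely spinning black sleeve, 14 mm thick, 115 mm from the swivel axis on a steel arm of the turntable (along its +y), from 68 to 126 mm above the counter; this point is 103 mm up
- pointer (a point): tip of the yellow pointer on the turntable, 87.5 mm from the swivel axis, 48 mm up; x axis points back along the pointer to the swivel axis
- mark_tip (a point): inner end of the white line on the red index tab (16 x 9 x 9 mm), 89 mm from the swivel axis, 45 mm up; x axis points to the swivel axis
- clamp: the steel clamp screw with its lever and the sprung foot below, which presses on the turntable's rim; origin on the lever axis, 74 mm up
- clamp_ring: the turntable's steel disc, 156 mm across, 36 to 48 mm above the counter, on which the foot presses; origin on the swivel axis 18 mm above the counter
- hammer: bystander: small brass-headed hammer, 200 mm long, lying; origin under its middle
- dish: bystander: small white dish with bits in it, 63 mm wide, 22 mm high; origin under its middle

How it is judged:
On the way, in this order (a step that is already met when the one before it is completed fails the run):
1. the clamp is loosened: its foot no longer presses on the turntable (contact force between clamp and clamp_ring below 0.5 N), for 0.2 s.
2. the pointer is swung to the red tab with the clamp loose (angle between the x axis of pointer and the x axis of mark_tip, either way round below 0.045 rad and contact force between clamp and clamp_ring below 0.5 N), for 0.2 s.
3. the clamp is tightened to the right force with the pointer at the tab (angle between the x axis of pointer and the x axis of mark_tip, either way round below 0.045 rad and contact force between clamp and clamp_ring between 19 and 38 N), for 0.2 s.
At the end, for the whole second after the job is handed in: the yellow pointer is within 0.045 rad (2.6 degrees) of the red tab's line, turntable and lever are at rest, and the clamp foot presses on the turntable with 19 to 38 N, which is what a push of about 3.6 to 6.5 N at the lever's handle leaves (all of step 3 and velocity of joint turntable between -0.02 and 0.02 rad/s and velocity of joint lever between -0.05 and 0.05 rad/s); the robot touches nothing.
It fails at once if the clamp is overtightened at the mark (foot force over 46 N, a push of more than about 7.7 N) (angle between the x axis of pointer and the x axis of mark_tip, either way round below 0.045 rad and contact force between clamp and clamp_ring above 46 N).
It fails at once if the red tab is shifted (distance of mark_tip from where it was at the start of the episode above 0.004 m).
It fails at once if a bystander is moved by more than 30 mm (distance of any of hammer, dish from where it was at the start of the episode above 0.03 m).
It also fails if it takes over 67 s, if anything falls off the work surface, if the arm or the gripper's body presses on something with over 40 N, if the wrist force passes 120 N, or if a joint passes its speed limit or range.

## Working session

There is one attempt and no reset: what is moved stays moved. The work goes in short steps, Python scripts to look and compute and a tool call to move; the robot and the scene stay as the last step left them, time stands still between calls to the robot, and variables do not carry over. Pictures are saved under pics/ and viewed, and the job is handed in when it is done.

Besides the shell and the picture viewer there is one more tool, called after "Emit:" as name(argument=value, ...), one argument or row to a line, values as JSON. send_rows: Moves the arm, as the interface text tells. Its arguments: {"type":"object","properties":{"increments":{"type":"array","items":{"type":"array","items":{"type":"array","items":{"type":"number"}}}},"hand":{"type":"number"}},"required":["increments"]}

```bash
mkdir -p pics; ls; python3 - <<'E'
from workcell import bot, viewer
import cv2, numpy as np
o=bot.get_obs()
for k,v in o.items(): print(k,v)
for n in ["scene","side","wrist"]:
    c=viewer.camera(n)
    cv2.imwrite(f"pics/{n}0.png",c["image"][:,:,::-1]); np.savez(f"pics/{n}0.npz",**{k:c[k] for k in ["image","range_z","camera_matrix","eye","rotation"]})
    print(n,c["eye"],c["rotation"],c["camera_matrix"])
E
```

```text
pics
clock 0.0
joint_pos [ 1.14899591e+00  2.41422724e-01  3.75005170e-03  1.33519144e+00
 -6.65517113e-06  1.57082261e+00]
joint_vel [ 0.00095926  0.00017262 -0.0003219   0.00104315 -0.00149589 -0.00041987]
tau [-2.44581970e-04 -3.72313857e+01  2.52407992e+01  1.69172109e-02
 -1.76356471e-04 -8.43232577e-07]
eef_pos [0.20446058 0.4556342  0.24141791]
tool_rot [ 8.39471918e-01  5.43402088e-01 -8.66102152e-04  5.64636482e-04]
ft_force [ 0.17130567  0.53634244 -0.41765161]
ft_torque [0.07456986 0.00066377 0.05337173]
grip_width 0.08531841989983056
scene [-0.06967917  0.03420751  0.66978004] [-0.43515388  0.80255864 -0.36284578  0.18677171] [[558.13717581   0.         319.70850318]
 [  0.         558.13717581 240.51583046]
 [  0.           0.           1.        ]]
side [0.18464437 0.22999753 0.66187793] [-0.18483644  0.8963848  -0.39270773  0.09005792] [[471.75276063   0.         316.83450672]
 [  0.         471.75276063 238.182828  ]
 [  0.           0.           1.        ]]
wrist [0.1370436  0.4863228  0.37295096] [0.83021727 0.53766694 0.07924655 0.12399001] [[421.16369735   0.         318.35558592]
 [  0.         421.16369735 236.43249837]
 [  0.           0.           1.        ]]
```

View pics/scene0.png

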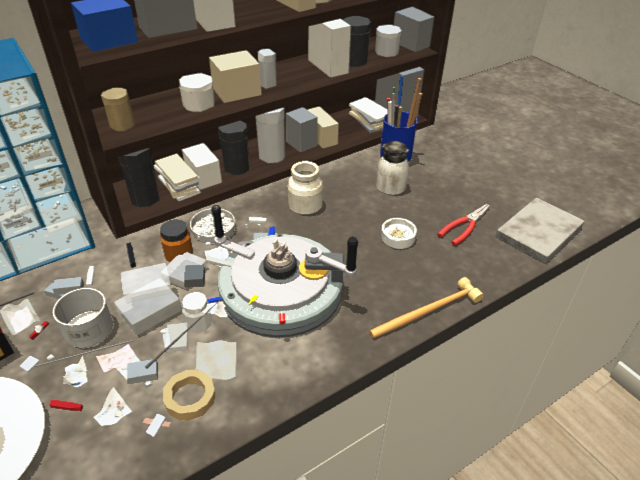

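View pics/side0.png

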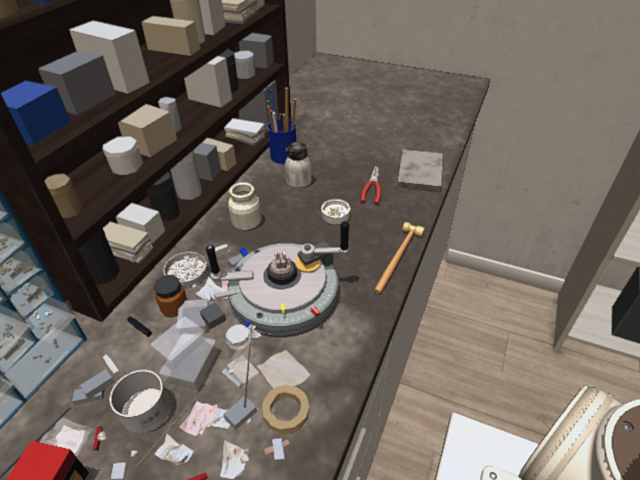

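View pics/wrist0.png

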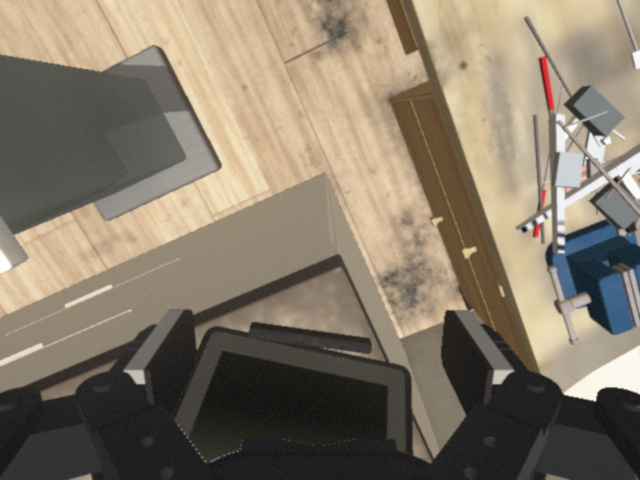

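The scene view shows the lever handle at about (352,253), the swing handle at (217,222), the yellow pointer at (253,299) and the red tab at (282,319). In the side view they are at (345,236), (212,259), (283,308) and (315,311). The hammer and dish are clear, to the right of the lever.

```bash
cat > h.py <<'E'
import numpy as np, cv2
from scipy.spatial.transform import Rotation as R
def load(f):
    d=dict(np.load(f)); return d
def grab(n,tag=None):
    from workcell import viewer
    c=viewer.camera(n)
    if tag:
        cv2.imwrite(f"pics/{n}{tag}.png",c["image"][:,:,::-1]); np.savez(f"pics/{n}{tag}.npz",**{k:c[k] for k in ["image","range_z","camera_matrix","eye","rotation"]})
    return c
def rays(c,uv):
    uv=np.atleast_2d(uv).astype(float);K=c["camera_matrix"]
    d=np.c_[(uv[:,0]-K[0,2])/K[0,0],(uv[:,1]-K[1,2])/K[1,1],np.ones(len(uv))]
    return R.from_quat(c["rotation"]).apply(d)
def plane(c,uv,z):
    d=rays(c,uv); e=c["eye"]; return e+d*((z-e[2])/d[:,2])[:,None]
def proj(c,P):
    p=R.from_quat(c["rotation"]).inv().apply(np.atleast_2d(P)-c["eye"]);K=c["camera_matrix"]
    return np.c_[p[:,0]/p[:,2]*K[0,0]+K[0,2],p[:,1]/p[:,2]*K[1,1]+K[1,2]]
def cloud(c):
    v,u=np.mgrid[0:480,0:640]; uv=np.c_[u.ravel(),v.ravel()]
    return (c["eye"]+rays(c,uv)*c["range_z"].ravel()[:,None]).reshape(480,640,3)
def tri(cs,uvs):
    A=np.zeros((3,3));b=np.zeros(3)
    for c,uv in zip(cs,uvs):
        d=rays(c,uv)[0];d/=np.linalg.norm(d);M=np.eye(3)-np.outer(d,d);A+=M;b+=M@c["eye"]
    return np.linalg.solve(A,b)
def hsv(c): return cv2.cvtColor(c["image"],cv2.COLOR_RGB2HSV)
def blobs(m,lo=8):
    n,l,s,ce=cv2.connectedComponentsWithStats(m.astype(np.uint8)); return [(ce[i].round(1),s[i]) for i in range(1,n) if s[i][4]>=lo]
E
python3 - <<'E'
from h import *
for n,box in [("scene",(190,370,190,340)),("side",(190,370,210,340))]:
    c=load(f"pics/{n}0.npz"); X=cloud(c); H=hsv(c).astype(int)
    v,u=np.mgrid[0:480,0:640]; x0,x1,y0,y1=box
    b=(u>x0)&(u<x1)&(v>y0)&(v<y1)
    h,s,val=H[...,0],H[...,1],H[...,2]
    P=X.reshape(480,640,3)
    for nm,m in [("yel",b&(h>22)&(h<35)&(s>170)&(val>150)),("red",b&((h<6)|(h>174))&(s>150)&(val>100)),("blk",b&(val<45)&(P[...,2]>.06)&(P[...,2]<.16))]:
        for ce,st in blobs(m,8):
            x,y,w,hh,a=st; mm=m[y:y+hh,x:x+w]; q=P[y:y+hh,x:x+w][mm]
            print(n,nm,ce,st,"med",np.median(q,0).round(4),"zmin/max",q[:,2].min().round(3),q[:,2].max().round(3))
    # disc top
    m=b&(abs(P[...,2]-.048)<.003)
    print("top",m.sum(),P[m].mean(0))
    m=b&(P[...,2]>.031)&(P[...,2]<.039)
    q=P[m]; print("rim",m.sum(),q[:,:2].min(0),q[:,:2].max(0))
    A=np.c_[2*q[:,:2],np.ones(len(q))]
    # fit outer circle by hull
    hull=cv2.convexHull(q[:,:2].astype(np.float32))
    print(cv2.minEnclosingCircle(hull))
E
```

```text
scene yel [252.8 298.9] [249 295   9   9  33] med [ 0.447  -0.2009  0.0495] zmin/max 0.047 0.052
scene red [281.8 318.6] [279 313   6  11  43] med [ 0.3952 -0.2196  0.0442] zmin/max 0.037 0.67
scene blk [217.7 222.3] [212 208  12  29 186] med [ 0.5797 -0.2124  0.0987] zmin/max 0.07 0.127
scene blk [351.5 255.1] [347 241  11  30 245] med [ 0.3887 -0.3345  0.1172] zmin/max 0.087 0.144
scene blk [278.5 272.1] [265 268  28   8  52] med [ 0.4622 -0.2531  0.0613] zmin/max 0.06 0.064
top 3995 [ 0.47872367 -0.25132493  0.04802123]
rim 3055 [ 0.38213606 -0.44711139] [ 0.76495509 -0.10471908]
((0.5717663764953613, -0.26242339611053467), 0.19429916143417358)
side red [314.  311.3] [311 308   8   7  22] med [ 0.3976 -0.2174  0.0444] zmin/max 0.042 0.046
side blk [344.1 235.4] [340 222   9  28 196] med [ 0.3903 -0.3323  0.1204] zmin/max 0.089 0.144
side blk [212.5 260.1] [206 246  13  28 188] med [ 0.5794 -0.2092  0.1011] zmin/max 0.069 0.127
side blk [320.  257.5] [305 254  27  10  52] med [ 0.4276 -0.32    0.0664] zmin/max 0.061 0.071
side blk [283.5 276.7] [268 267  28  15  56] med [ 0.4665 -0.2471  0.0629] zmin/max 0.06 0.065
top 3469 [ 0.48247547 -0.24750668  0.04767246]
rim 2566 [ 0.38309289 -0.42467073] [ 0.67259346 -0.1021909 ]
((0.5526612401008606, -0.27291175723075867), 0.17142482101917267)
```

```bash
python3 - <<'E'
import cv2
a=cv2.imread("pics/scene0.png")[180:350,180:400];b=cv2.imread("pics/side0.png")[200:360,180:390]
cv2.imwrite("pics/za.png",cv2.resize(a,None,fx=3.5,fy=3.5,interpolation=2));cv2.imwrite("pics/zb.png",cv2.resize(b,None,fx=3.5,fy=3.5,interpolation=2))
E
```

```text
(no output)
```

View pics/za.png

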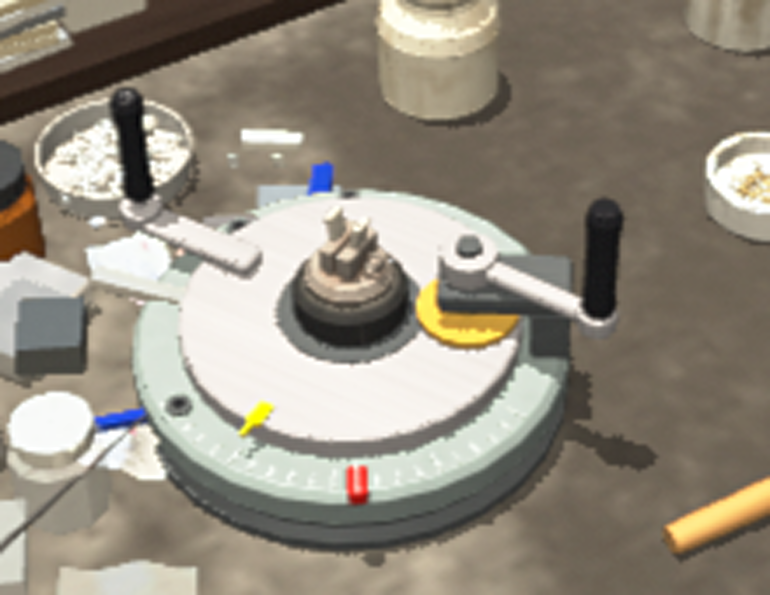

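View pics/zb.png

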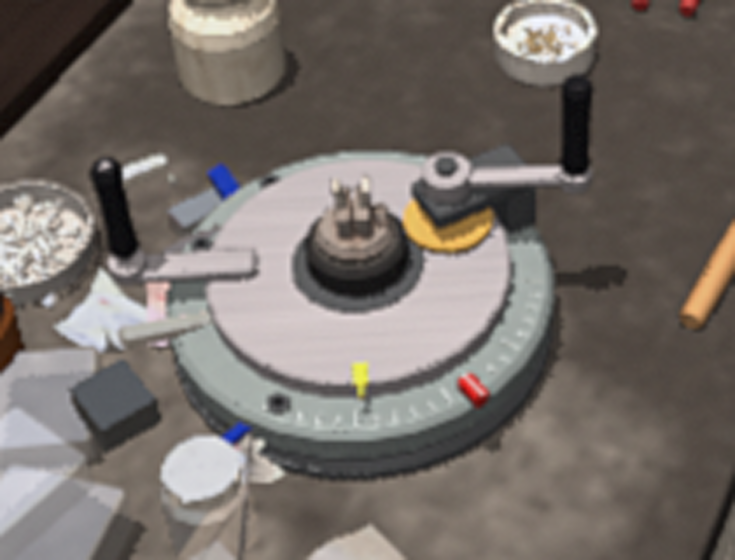

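```bash
python3 - <<'E'
from h import *
from scipy.optimize import least_squares
for n in ["scene","side"]:
    c=load(f"pics/{n}0.npz"); P=cloud(c)
    c0=np.array([.478,-.25])
    for it in range(3):
        d=np.linalg.norm(P[...,:2]-c0,axis=-1)
        m=(abs(P[...,2]-.048)<.003)&(d<.086)
        q=P[m][:,:2]; print(n,"disc",cv2.minEnclosingCircle(q.astype(np.float32)))
        # edge by angle bins
        a=np.arctan2(*(q-c0).T[::-1]); r=np.linalg.norm(q-c0,axis=1)
        bi=np.digitize(a,np.linspace(-np.pi,np.pi,73)); E=np.array([q[bi==k][r[bi==k].argmax()] for k in np.unique(bi) if (bi==k).sum()>3])
        f=least_squares(lambda p:np.linalg.norm(E-p,axis=1)-.078,c0,loss="soft_l1",f_scale=.001); c0=f.x
    print("fit",c0,np.abs(f.fun).mean())
    m=(P[...,2]>.030)&(P[...,2]<.0385)&(np.linalg.norm(P[...,:2]-c0,axis=-1)<.108)
    q=P[m][:,:2];a=np.arctan2(*(q-c0).T[::-1]); r=np.linalg.norm(q-c0,axis=1)
    bi=np.digitize(a,np.linspace(-np.pi,np.pi,73)); E=np.array([q[bi==k][r[bi==k].argmax()] for k in np.unique(bi) if (bi==k).sum()>3])
    f=least_squares(lambda p:np.linalg.norm(E-p,axis=1)-.1,c0,loss="soft_l1",f_scale=.001); print("base fit",f.x,np.abs(f.fun).mean())
s=load("pics/scene0.npz");d=load("pics/side0.npz")
print("tri swing",tri([s,d],[[217.7,222.3],[212.5,260.1]]),"lever",tri([s,d],[[351.5,255.1],[344.1,235.4]]))
print("lever plane120",plane(s,[351.5,254.5],.118),plane(d,[344.1,235.4],.118))
# lever hub: top cap pixels: zoom a (468,243)->, zoom b (446,165)
hs=[180+468/3.5,180+243/3.5];hd=[180+446/3.5,200+163/3.5]; print("hub",tri([s,d],[hs,hd]))
print("ptr",plane(s,[180+240/3.5,180+432/3.5],.048),plane(d,[180+361/3.5,200+396/3.5],.048))
print("tab red", plane(s,[281.8,317],.045),plane(d,[314.5,310],.045))
E
```

```text
scene disc ((0.47723692655563354, -0.25172433257102966), 0.0858989804983139)
scene disc ((0.47935426235198975, -0.2651870846748352), 0.08329875022172928)
scene disc ((0.4796737730503082, -0.2667916417121887), 0.0839051902294159)
fit [ 0.48272618 -0.26741626] 0.004364079141708199
base fit [ 0.48246477 -0.26650999] 0.0025448099848329364
side disc ((0.4783703684806824, -0.2505051791667938), 0.08541455864906311)
side disc ((0.482063353061676, -0.2662443518638611), 0.08571819216012955)
side disc ((0.48094484210014343, -0.2665950357913971), 0.08494574576616287)
fit [ 0.48185122 -0.26684224] 0.0025431422284294992
base fit [ 0.48175944 -0.26573253] 0.0018198760240925895
tri swing [ 0.58363115 -0.21386315  0.09547959] lever [ 0.39204016 -0.3372665   0.114766  ]
lever plane120 [[ 0.38973383 -0.33521683  0.118     ]] [[ 0.39125351 -0.3347044   0.118     ]]
hub [ 0.44975821 -0.30925297  0.09323065]
ptr [[ 0.44432288 -0.19141586  0.048     ]] [[ 0.44110039 -0.19123025  0.048     ]]
tab red [[ 0.39754892 -0.22067392  0.045     ]] [[ 0.39730197 -0.2195363   0.045     ]]
```

```bash
python3 - <<'E'
from h import *
G={}
for n in ["scene","side"]:
    c=load(f"pics/{n}0.npz"); P=cloud(c); P=P[c["range_z"]>0].reshape(-1,3)
    for x,y,z in P:
        if .15<x<.85 and -.5<y<.5 and z<.6:
            k=(int(x//.03),int((y+.5)//.04)); G.setdefault(k,[]).append(z)
print("max height mm; rows x, cols y from -.5 step .04"); 
for i in range(5,28):
    print(f"{i*.03:.2f}"," ".join(f"{int(1000*np.percentile(G[(i,j)],97)):4d}" if (i,j) in G else "   ." for j in range(25)))
E
```

```text
max height mm; rows x, cols y from -.5 step .04
0.15 -845 -844 -844    .    .    .    .    .    .    .    .    .    .    .    .    .    .    .    .    .    .    .    .    .    .
0.18 -844 -845 -845 -846    .    .    .    .    .    .    .    .    .    .    .    .    .    .    .    .    .    .    .    .    .
0.21 -842 -845 -843 -844    .    .    .    .    .    .    .    .    .    .    .    .    .    .    .    .    .    .    .    .    .
0.24 -845 -843 -844 -844    .    .    .    .    .    .    .    .    .    .    .    .    .    .    .    .    .    .    .    .    .
0.27    0    0    0    0    0    1    1    1    1    1    1    1    1    1    .    .    .    .    .    .    .    .    .    .    .
0.30   14   15   15   15   13    1    1    1    1    1    1    1    1    2    1    .    .    .    .    .    .    .    .    .    .
0.33    2    1    1    2    1    1    1    1    2    1   19   19    3    1    1    2    .    .    .    .    .    .    .    .    .
0.36    2    2    2  112  138   35   34    2    1   12   19   19    5   20    1    2   18    .    .    .    .    .    .    .    .
0.39    2   
[... 1237 characters left out ...]
   26   14    .    .    .    .    .    .    .    .
0.69    2    1    1    2    2   17   17   18    1    1    1  121  111  172  151   91    1    .    .    .    .    .    .    .    .
0.72  319  319  319  319  319  470  478  478  478  466  400  315  309  226  105   37    1    .    .    .    .    .    .    .    .
0.75  371  319  319  400  406  319  479  480  487  367  374  325  325  239   86    4    .    .    .    .    .    .    .    .    .
0.78  372  319  319  407  407  385  385  479  376  375  369  325  325  198   47    .    .    .    .    .    .    .    .    .    .
0.81  372  320  320  407  407  385  385  376  377  376  377  325  325  181   15    .    .    .    .    .    .    .    .    .    .
```

```bash
cat >> h.py <<'E'
def yaw_of(q):
    x=R.from_quat(q).apply([1,0,0]); return np.arctan2(x[1],x[0])
def plan(target,yaw_t=None,n=8,maxs=.048,maxt=8.4):
    """rows in tool frame (tool down) from the measured pose; prints n rows"""
    from workcell import bot
    o=bot.get_obs(); p=np.array(o["eef_pos"]); y=yaw_of(o["tool_rot"])
    dy=0 if yaw_t is None else np.rad2deg(np.arctan2(np.sin(yaw_t-y),np.cos(yaw_t-y)))
    D=np.array(target)-p; k=max(n,int(np.ceil(max(np.linalg.norm(D)/maxs,abs(dy)/maxt))))
    print("pos",p.round(4),"yaw",np.rad2deg(y).round(2),"F",np.round(o["ft_force"],2),"t",o["clock"],"rows needed",k)
    rows=[]
    for i in range(k):
        s=D/k; c,sn=np.cos(y),np.sin(y)
        rows.append([round(float(c*s[0]+sn*s[1]),4),round(float(sn*s[0]-c*s[1]),4),round(float(-s[2]),4),round(-dy/k,2)])
        y+=np.deg2rad(dy/k)
    for i in range(0,k,8): print(rows[i:i+8])
E
python3 -c "
from h import *
plan([.391,-.336,.24],np.deg2rad(-41),n=24)"
```

```text
pos [0.2045 0.4558 0.2416] yaw 65.83 F [0.4  0.04 0.4 ] t 0.15 rows needed 24
[[-0.0269, 0.0206, 0.0001, np.float64(4.45)], [-0.0252, 0.0226, 0.0001, np.float64(4.45)], [-0.0234, 0.0245, 0.0001, np.float64(4.45)], [-0.0214, 0.0263, 0.0001, np.float64(4.45)], [-0.0193, 0.0278, 0.0001, np.float64(4.45)], [-0.0171, 0.0293, 0.0001, np.float64(4.45)], [-0.0148, 0.0305, 0.0001, np.float64(4.45)], [-0.0124, 0.0316, 0.0001, np.float64(4.45)]]
[[-0.0099, 0.0324, 0.0001, np.float64(4.45)], [-0.0073, 0.0331, 0.0001, np.float64(4.45)], [-0.0048, 0.0336, 0.0001, np.float64(4.45)], [-0.0021, 0.0338, 0.0001, np.float64(4.45)], [0.0005, 0.0339, 0.0001, np.float64(4.45)], [0.0031, 0.0337, 0.0001, np.float64(4.45)], [0.0057, 0.0334, 0.0001, np.float64(4.45)], [0.0083, 0.0329, 0.0001, np.float64(4.45)]]
[[0.0108, 0.0321, 0.0001, np.float64(4.45)], [0.0133, 0.0312, 0.0001, np.float64(4.45)], [0.0157, 0.0301, 0.0001, np.float64(4.45)], [0.018, 0.0287, 0.0001, np.float64(4.45)], [0.0201, 0.0273, 0.0001, np.float64(4.45)], [0.0222, 0.0256, 0.0001, np.float64(4.45)], [0.0241, 0.0238, 0.0001, np.float64(4.45)], [0.0259, 0.0219, 0.0001, np.float64(4.45)]]
```

Emit:
send_rows(
  increments=[
    [[-0.027,0.021,0,4.5],[-0.025,0.023,0,4.5],[-0.023,0.025,0,4.5],[-0.021,0.026,0,4.5],[-0.019,0.028,0,4.5],[-0.017,0.029,0,4.5],[-0.015,0.031,0,4.5],[-0.012,0.032,0,4.5]],
  ],
  hand=0.2,
)

```text
clock: 0.95
eef_pos: [0.2659, 0.1846, 0.2387]
tool_rot: [0.968, 0.25, -0.002, 0.002]
ft_force: [0.7, -1.4, 0.5]
grip_width: 0.0343
```

```bash
sed -i 's/round(-dy\/k,2)/round(float(-dy\/k),2)/' h.py; python3 -c "
from h import *
plan([.391,-.336,.24],np.deg2rad(-41),n=16)"
```

```text
pos [0.2659 0.1846 0.2387] yaw 28.91 F [ 0.69 -1.38  0.46] t 0.95 rows needed 16
[[-0.0089, 0.0323, -0.0001, 4.37], [-0.0064, 0.0328, -0.0001, 4.37], [-0.0039, 0.0332, -0.0001, 4.37], [-0.0013, 0.0334, -0.0001, 4.37], [0.0012, 0.0334, -0.0001, 4.37], [0.0038, 0.0333, -0.0001, 4.37], [0.0063, 0.0329, -0.0001, 4.37], [0.0088, 0.0323, -0.0001, 4.37]]
[[0.0112, 0.0315, -0.0001, 4.37], [0.0136, 0.0306, -0.0001, 4.37], [0.0159, 0.0295, -0.0001, 4.37], [0.0181, 0.0282, -0.0001, 4.37], [0.0202, 0.0267, -0.0001, 4.37], [0.0221, 0.0251, -0.0001, 4.37], [0.024, 0.0233, -0.0001, 4.37], [0.0257, 0.0214, -0.0001, 4.37]]
```

Emit:
send_rows(
  increments=[
    [[-0.009,0.032,0,4.4],[-0.006,0.033,0,4.4],[-0.004,0.033,0,4.4],[-0.001,0.033,0,4.4],[0.001,0.033,0,4.4],[0.004,0.033,0,4.4],[0.006,0.033,0,4.4],[0.009,0.032,0,4.4]],
  ],
  hand=-0.1,
)

```text
clock: 1.75
eef_pos: [0.3241, -0.0859, 0.2396]
tool_rot: [0.998, -0.067, -0.0, 0.002]
ft_force: [0.6, 0.3, 0.0]
grip_width: 0.0471
```

Emit:
send_rows(
  increments=[
    [[0.011,0.032,0,4.4],[0.014,0.031,0,4.4],[0.016,0.03,0,4.4],[0.018,0.028,0,4.4],[0.02,0.027,0,4.4],[0.022,0.025,0,4.4],[0.024,0.023,0,4.4],[0.026,0.021,0,4.4]],
  ],
)

```text
clock: 2.55
eef_pos: [0.3741, -0.3611, 0.2387]
tool_rot: [0.925, -0.38, -0.001, 0.001]
ft_force: [1.4, -0.3, -0.2]
grip_width: 0.0471
```

```bash
python3 -c "
from h import *
from workcell import bot
plan([.391,-.336,.114],np.deg2rad(-41),n=8)
print(bot.get_obs()['joint_pos'].round(3) if hasattr(bot.get_obs()['joint_pos'],'round') else bot.get_obs()['joint_pos'])
grab('wrist','1')"
```

```text
pos [ 0.3741 -0.3611  0.2387] yaw -44.65 F [ 1.41 -0.32 -0.24] t 2.55 rows needed 8
[[-0.0007, -0.0037, 0.0156, -0.46], [-0.0007, -0.0037, 0.0156, -0.46], [-0.0006, -0.0037, 0.0156, -0.46], [-0.0006, -0.0037, 0.0156, -0.46], [-0.0006, -0.0037, 0.0156, -0.46], [-0.0006, -0.0037, 0.0156, -0.46], [-0.0005, -0.0038, 0.0156, -0.46], [-0.0005, -0.0038, 0.0156, -0.46]]
[-0.766  0.282  0.051  1.34  -0.003  1.584]
```

View pics/wrist1.png

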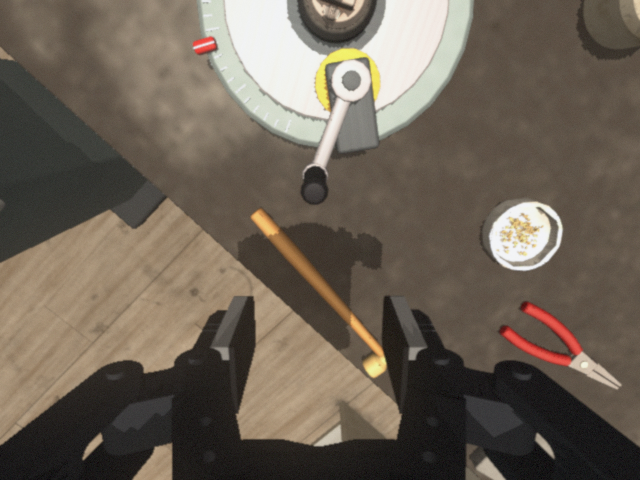

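The wrist view shows the sleeve top near (315,183), the hub at (352,80) and the tab at (204,46). The hammer and dish are clear of both.

```bash
python3 - <<'E'
from h import *
c=load("pics/wrist1.npz")
hd=plane(c,[315.5,183],.144)[0];hb=plane(c,[352,80],.094)[0];tb=plane(c,[205,46],.045)[0]
print("handle",hd,"hub",hb,np.linalg.norm((hd-hb)[:2]),"tab",tb)
E
```

```text
handle [ 0.39796739 -0.33482768  0.144     ] hub [ 0.45257567 -0.31120912  0.094     ] 0.059497061787502026 tab [ 0.39860672 -0.22207511  0.045     ]
```

Emit:
send_rows(
  increments=[
    [[-0.002,-0.011,0.01,0],[-0.002,-0.011,0.017,0],[-0.001,-0.01,0.02,0],[0,0,0.02,0],[0,0,0.02,0],[0,0,0.02,0],[0,0,0.015,0],[0,0,0.006,0]],
  ],
)

```text
clock: 3.4
eef_pos: [0.3937, -0.3317, 0.1]
tool_rot: [0.925, -0.38, -0.003, 0.001]
ft_force: [-0.3, 0.6, -0.4]
grip_width: 0.0468
```

```bash
python3 -c "
from h import *
plan([.393,-.335,.112],None,n=8)
grab('scene','2');grab('wrist','2')
a=cv2.imread('pics/scene2.png')[150:350,220:480];b=cv2.imread('pics/wrist2.png')[200:480,160:500]
cv2.imwrite('pics/z2.png',np.hstack([cv2.resize(a,(400,308)),cv2.resize(b,(374,308))]))"
```

```text
pos [ 0.3937 -0.3317  0.1   ] yaw -44.63 F [-0.3   0.58 -0.44] t 3.4 rows needed 8
[[0.0002, 0.0004, -0.0015, 0.0], [0.0002, 0.0004, -0.0015, 0.0], [0.0002, 0.0004, -0.0015, 0.0], [0.0002, 0.0004, -0.0015, 0.0], [0.0002, 0.0004, -0.0015, 0.0], [0.0002, 0.0004, -0.0015, 0.0], [0.0002, 0.0004, -0.0015, 0.0], [0.0002, 0.0004, -0.0015, 0.0]]
```

View pics/z2.png

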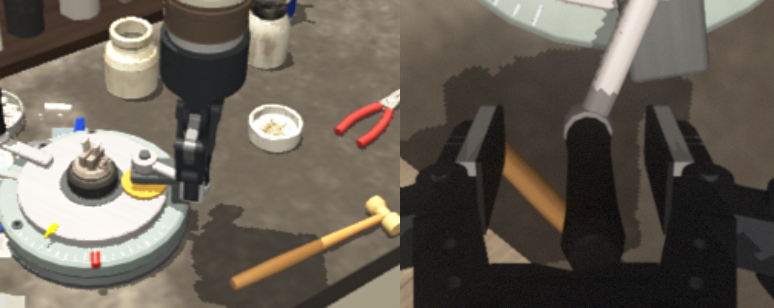

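Handle sits between the pads. I'll raise the tool about 10 mm, then close.

Emit:
send_rows(
  increments=[
    [[0,0.001,-0.006,0],[0,0.001,-0.004,0],[0,0,0,0],[0,0,0,0],[0,0,0,0],[0,0,0,0],[0,0,0,0],[0,0,0,0]],
  ],
  hand=1,
)

```text
clock: 4.3
eef_pos: [0.3938, -0.3336, 0.1134]
tool_rot: [0.925, -0.379, -0.001, 0.001]
ft_force: [0.7, -0.4, -3.4]
grip_width: 0.0125
```

```bash
python3 -c "
from h import *
plan([.393,-.335,.112],None,n=8)
from workcell import bot
import time
for i in range(3):
  c=grab('wrist','3');print(np.round(bot.get_obs()['ft_force'],2))
"
```

```text
pos [ 0.3938 -0.3336  0.1134] yaw -44.59 F [ 0.73 -0.39 -3.38] t 4.3 rows needed 8
[[0.0, 0.0002, 0.0002, 0.0], [0.0, 0.0002, 0.0002, 0.0], [0.0, 0.0002, 0.0002, 0.0], [0.0, 0.0002, 0.0002, 0.0], [0.0, 0.0002, 0.0002, 0.0], [0.0, 0.0002, 0.0002, 0.0], [0.0, 0.0002, 0.0002, 0.0], [0.0, 0.0002, 0.0002, 0.0]]
[ 1.11  0.83 -4.15]
[ 0.9   0.19 -3.76]
[ 1.3   0.15 -3.2 ]
```

```bash
cat >> h.py <<'E'
def arc(cen,r,dth,n=8):
    from workcell import bot
    o=bot.get_obs(); p=np.array(o["eef_pos"]); y=yaw_of(o["tool_rot"]); v=p[:2]-cen; t0=np.arctan2(v[1],v[0])
    f=np.array(o["ft_force"]); tg=np.array([-np.sin(t0),np.cos(t0)]); rd=np.array([np.cos(t0),np.sin(t0)])
    print("t",o["clock"],"pos",p.round(4),"rad",np.linalg.norm(v).round(4),"ang",np.rad2deg(t0).round(2),"F",f.round(2),"Ftan",(f[:2]@tg).round(2),"Frad",(f[:2]@rd).round(2))
    prev=p[:2]; c,s=np.cos(y),np.sin(y); out=[]
    for i in range(1,n+1):
        q=cen+r*np.array([np.cos(t0+dth*i/n),np.sin(t0+dth*i/n)]); d=q-prev; prev=q
        out.append([round(float(c*d[0]+s*d[1]),4),round(float(s*d[0]-c*d[1]),4),0,0])
    print(out)
HUB=np.array([.4525,-.3085]); PIV=np.array([.482,-.2665])
E
python3 -c "
from h import *
arc(HUB,.064,.6)"
```

```text
t 4.45 pos [ 0.3939 -0.3337  0.1134] rad 0.0638 ang -156.78 F [ 1.3   0.15 -3.2 ] Ftan 0.37 Frad -1.25
[[0.0044, 0.0018, 0, 0], [0.0046, 0.0013, 0, 0], [0.0047, 0.001, 0, 0], [0.0048, 0.0006, 0, 0], [0.0048, 0.0002, 0, 0], [0.0048, -0.0001, 0, 0], [0.0048, -0.0005, 0, 0], [0.0047, -0.0008, 0, 0]]
```

Emit:
send_rows(
  increments=[
    [[0.0044,0.0018,0,0],[0.0046,0.0013,0,0],[0.0047,0.001,0,0],[0.0048,0.0006,0,0],[0.0048,0.0002,0,0],[0.0048,-0.0001,0,0],[0.0048,-0.0005,0,0],[0.0047,-0.0008,0,0]],
  ],
)

```text
clock: 5.25
eef_pos: [0.4191, -0.3642, 0.1138]
tool_rot: [0.925, -0.38, -0.002, 0.0]
ft_force: [-0.2, 1.5, -0.2]
grip_width: 0.0127
```

```bash
python3 -c "
from h import *
arc(HUB,.064,.65)"
```

```text
t 5.25 pos [ 0.4191 -0.3642  0.1138] rad 0.065 ang -120.94 F [-0.22  1.52 -0.15] Ftan -0.97 Frad -1.19
[[0.0048, -0.0024, 0, 0], [0.0049, -0.0018, 0, 0], [0.0047, -0.0022, 0, 0], [0.0045, -0.0026, 0, 0], [0.0043, -0.003, 0, 0], [0.004, -0.0033, 0, 0], [0.0037, -0.0036, 0, 0], [0.0034, -0.0039, 0, 0]]
```

Emit:
send_rows(
  increments=[
    [[0.005,-0.001,0,0],[0.0049,-0.0018,0,0],[0.0047,-0.0022,0,0],[0.0045,-0.0026,0,0],[0.0043,-0.003,0,0],[0.004,-0.0033,0,0],[0.0037,-0.0036,0,0],[0.003,-0.0035,0,0]],
  ],
)

```text
clock: 6.05
eef_pos: [0.4619, -0.374, 0.1144]
tool_rot: [0.925, -0.379, -0.002, 0.0]
ft_force: [-1.1, 2.5, 1.4]
grip_width: 0.0123
```

```bash
python3 -c "
from h import *
arc(HUB,.065,.2)"
```

```text
t 6.05 pos [ 0.4619 -0.374   0.1144] rad 0.0662 ang -81.88 F [-1.11  2.54  1.44] Ftan -0.74 Frad -2.67
[[0.0, -0.002, 0, 0], [0.0009, -0.0013, 0, 0], [0.0009, -0.0014, 0, 0], [0.0009, -0.0014, 0, 0], [0.0008, -0.0014, 0, 0], [0.0008, -0.0014, 0, 0], [0.0008, -0.0014, 0, 0], [0.0007, -0.0015, 0, 0]]
```

Emit:
send_rows(
  increments=[
    [[0,0,0,0],[0,0,0,0],[0,0,-0.01,0],[0,0,-0.015,0],[0,0,-0.02,0],[0,0,-0.02,0],[0,0,-0.015,0],[0,0,0,0]],
  ],
  hand=-0.15,
)

```text
clock: 6.85
eef_pos: [0.4634, -0.3767, 0.201]
tool_rot: [0.925, -0.38, 0.002, 0.002]
ft_force: [0.6, -0.4, 0.2]
grip_width: 0.0489
```

```bash
python3 -c "
from h import *
plan([.579,-.212,.19],None,n=8)
grab('scene','4');c=grab('side','4')
"
```

```text
pos [ 0.4634 -0.3767  0.201 ] yaw -44.66 F [ 0.56 -0.45  0.2 ] t 6.85 rows needed 8
[[-0.0042, -0.0248, 0.0014, 0.0], [-0.0042, -0.0248, 0.0014, 0.0], [-0.0042, -0.0248, 0.0014, 0.0], [-0.0042, -0.0248, 0.0014, 0.0], [-0.0042, -0.0248, 0.0014, 0.0], [-0.0042, -0.0248, 0.0014, 0.0], [-0.0042, -0.0248, 0.0014, 0.0], [-0.0042, -0.0248, 0.0014, 0.0]]
```

View pics/scene4.png

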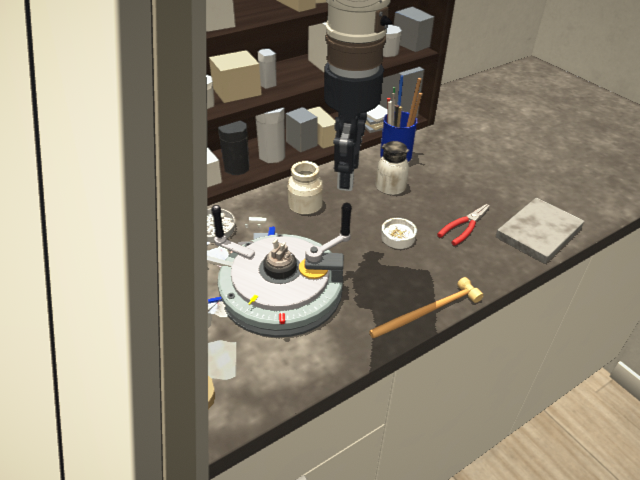

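The scene view shows the lever swung round, with its handle now at (346,220). The turntable has not moved. Next is the swing handle at (217,222).

Emit:
send_rows(
  increments=[
    [[-0.004,-0.025,0.001,0],[-0.004,-0.025,0.001,0],[-0.004,-0.025,0.001,0],[-0.004,-0.025,0.001,0],[-0.004,-0.025,0.001,0],[-0.004,-0.025,0.001,0],[-0.004,-0.025,0,0],[-0.004,-0.02,0,0]],
  ],
)

```text
clock: 7.75
eef_pos: [0.574, -0.2107, 0.1803]
tool_rot: [0.923, -0.384, -0.009, 0.002]
ft_force: [0.1, -1.1, 0.0]
grip_width: 0.0493
```

```bash
python3 -c "
from h import *
plan([.581,-.2125,.098],None,n=8)
grab('wrist','5')
"
```

```text
pos [ 0.574  -0.2107  0.1803] yaw -45.15 F [ 0.09 -1.05  0.  ] t 7.75 rows needed 8
[[0.0008, -0.0005, 0.0103, 0.0], [0.0008, -0.0005, 0.0103, 0.0], [0.0008, -0.0005, 0.0103, 0.0], [0.0008, -0.0005, 0.0103, 0.0], [0.0008, -0.0005, 0.0103, 0.0], [0.0008, -0.0005, 0.0103, 0.0], [0.0008, -0.0005, 0.0103, 0.0], [0.0008, -0.0005, 0.0103, 0.0]]
```

View pics/wrist5.png

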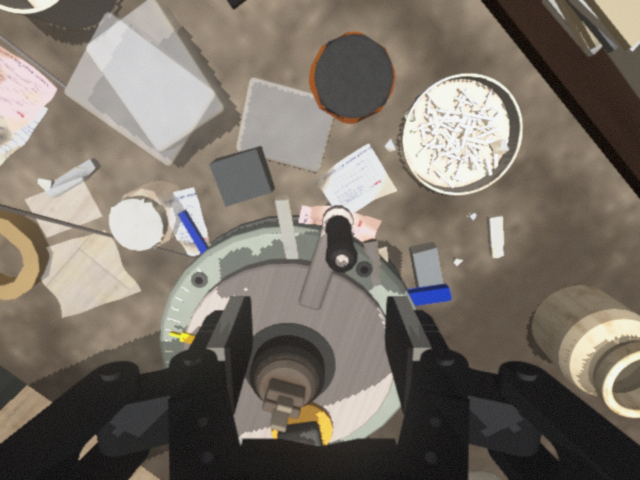

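```bash
python3 - <<'E'
from h import *
c=load("pics/wrist5.npz")
print(plane(c,[342,258],.126),plane(c,[336,214],.062), plane(c,[342,245],.11))
E
```

```text
[[ 0.58605671 -0.21322537  0.126     ]] [[ 0.58855751 -0.20901078  0.062     ]] [[ 0.58720997 -0.21293852  0.11      ]]
```

Emit:
send_rows(
  increments=[
    [[0.004,-0.003,0.004,0],[0.004,-0.003,0.012,0],[0,0,0.014,0],[0,0,0.014,0],[0,0,0.014,0],[0,0,0.01,0],[0,0,0.006,0],[0,0,0,0]],
  ],
)

```text
clock: 8.6
eef_pos: [0.5798, -0.2124, 0.0927]
tool_rot: [0.923, -0.385, -0.014, 0.002]
ft_force: [-0.9, 0.9, 0.2]
grip_width: 0.0489
```

```bash
python3 -c "
from h import *
plan([.584,-.2125,.098],None,n=8)
grab('wrist','6')
"
```

```text
pos [ 0.5798 -0.2124  0.0927] yaw -45.25 F [-0.92  0.9   0.22] t 8.6 rows needed 8
[[0.0004, -0.0004, -0.0007, 0.0], [0.0004, -0.0004, -0.0007, 0.0], [0.0004, -0.0004, -0.0007, 0.0], [0.0004, -0.0004, -0.0007, 0.0], [0.0004, -0.0004, -0.0007, 0.0], [0.0004, -0.0004, -0.0007, 0.0], [0.0004, -0.0004, -0.0007, 0.0], [0.0004, -0.0004, -0.0007, 0.0]]
```

View pics/wrist6.png

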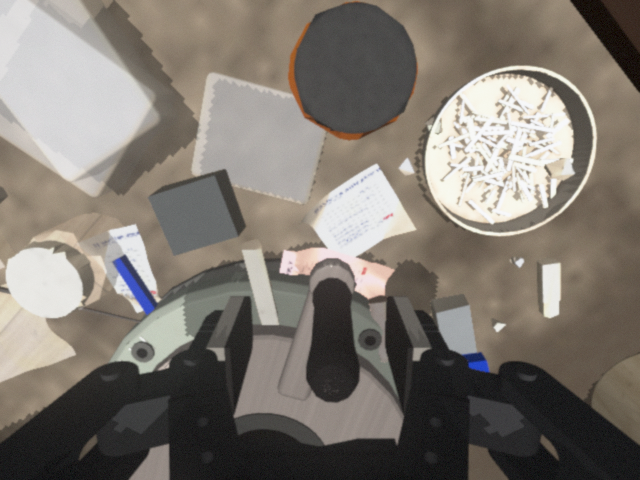

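The handle at (333,340) is between the pads. I'll nudge the tool slightly and close.

Emit:
send_rows(
  increments=[
    [[0.003,-0.003,-0.005,0],[0.001,-0.001,0,0],[0,0,0,0],[0,0,0,0],[0,0,0,0],[0,0,0,0],[0,0,0,0],[0,0,0,0]],
  ],
  hand=1,
)

```text
clock: 9.45
eef_pos: [0.5871, -0.2132, 0.1]
tool_rot: [0.923, -0.385, -0.013, 0.003]
ft_force: [-0.8, 0.5, -1.6]
grip_width: 0.0122
```

```bash
python3 -c "
from h import *
arc(PIV,.115,.29)"
```

```text
t 9.45 pos [ 0.5871 -0.2132  0.1   ] rad 0.1178 ang 26.88 F [-0.79  0.54 -1.56] Ftan 0.84 Frad -0.45
[[-0.0049, 0.0015, 0, 0], [-0.004, -0.0011, 0, 0], [-0.0041, -0.0009, 0, 0], [-0.0041, -0.0008, 0, 0], [-0.0041, -0.0006, 0, 0], [-0.0041, -0.0005, 0, 0], [-0.0042, -0.0003, 0, 0], [-0.0042, -0.0002, 0, 0]]
```

Emit:
send_rows(
  increments=[
    [[-0.004,-0.001,0,0],[-0.004,-0.001,0,0],[-0.004,-0.001,0,0],[-0.004,-0.001,0,0],[-0.004,-0.0005,0,0],[-0.004,-0.0005,0,0],[-0.004,-0.0005,0,0],[-0.004,0,0,0]],
  ],
)

```text
clock: 10.25
eef_pos: [0.5681, -0.1866, 0.1]
tool_rot: [0.923, -0.385, -0.011, 0.004]
ft_force: [0.2, -1.8, -5.5]
grip_width: 0.0125
```

```bash
python3 -c "
from h import *
arc(PIV,.117,.2)
grab('side','7');grab('scene','7')
a=cv2.imread('pics/side7.png')[200:360,180:390];b=cv2.imread('pics/scene7.png')[200:340,200:380]
cv2.imwrite('pics/z7.png',np.hstack([cv2.resize(a,(400,305)),cv2.resize(b,(392,305))]))"
```

```text
t 10.25 pos [ 0.5681 -0.1866  0.1   ] rad 0.1174 ang 42.85 F [ 0.18 -1.81 -5.47] Ftan -1.45 Frad -1.1
[[-0.0029, 0.0004, 0, 0], [-0.0029, 0.0, 0, 0], [-0.0029, 0.0001, 0, 0], [-0.0029, 0.0002, 0, 0], [-0.0029, 0.0002, 0, 0], [-0.0029, 0.0003, 0, 0], [-0.0029, 0.0004, 0, 0], [-0.0029, 0.0005, 0, 0]]
```

View pics/z7.png

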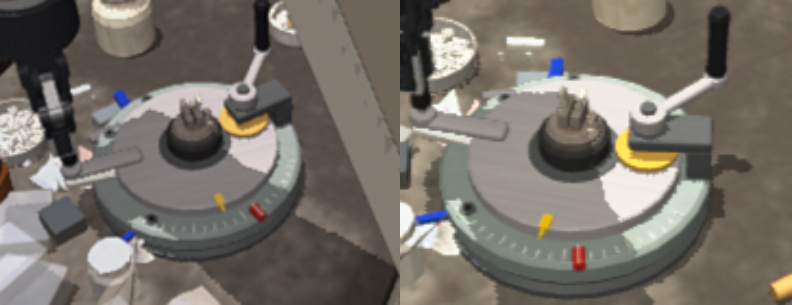

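Pointer (220,203) and tab (258,212) in the left (side) half are both visible. I'll measure their angle difference.

```bash
cat >> h.py <<'E'
def gap(tag):
    for n in ["scene","side"]:
        c=load(f"pics/{n}{tag}.npz"); H=hsv(c).astype(int); h,s,v=H[...,0],H[...,1],H[...,2]
        V,U=np.mgrid[0:480,0:640]
        def near(z,r0,r1):
            X=plane(c,np.c_[U.ravel(),V.ravel()],z).reshape(480,640,3)[...,:2]-PIV
            r=np.hypot(X[...,0],X[...,1]);a=np.arctan2(X[...,1],X[...,0]); return r,a,(r>r0)&(r<r1)&(a>1.5)
        r,a,m=near(.049,.066,.092); my=m&(h>20)&(h<34)&(s>150)&(v>90)
        my=my&~0
        rr,aa,m2=near(.045,.085,.106); mr=m2&((h<7)|(h>173))&(s>130)&(v>80)
        # white line on tab: light pixels near red
        A=[]
        for nm,m,a_,r_ in [("yel",my,a,r),("red",mr,aa,rr)]:
            if m.sum()<5: print(n,nm,"none");continue
            # PCA line direction & centroid
            print(n,nm,m.sum(),"px",U[m].mean().round(1),V[m].mean().round(1),"ang",np.rad2deg(a_[m].mean()).round(2),"r",r_[m].mean().round(4)); A.append(a_[m].mean())
        if len(A)==2: print(n,"tab-ptr deg",np.rad2deg(A[1]-A[0]).round(2))
E
python3 -c "
from h import *
gap('0');gap('7')"
```

```text
scene yel 38 px 319.5 0.0 ang -35.76 r 1.36
scene red 42 px 281.6 318.0 ang 151.32 r 0.098
scene tab-ptr deg 187.08
side yel 20 px 319.5 0.0 ang -68.62 r 1.7865
side red 32 px 314.4 310.9 ang 150.31 r 0.0983
side tab-ptr deg 218.93
scene yel 37 px 319.5 0.0 ang -35.76 r 1.36
scene red 53 px 281.6 317.7 ang 151.3 r 0.0973
scene tab-ptr deg 187.06
side yel 24 px 319.5 0.0 ang -68.62 r 1.7865
side red 33 px 314.5 310.9 ang 150.36 r 0.0984
side tab-ptr deg 218.98
```

```bash
sed -i '/my=my&~0/d' h.py; python3 -c "
from h import *
gap('0');gap('7')
c=load('pics/side7.npz')['image'][300:325,275:330,::-1];d=load('pics/scene7.npz')['image'][290:330,240:300,::-1]
cv2.imwrite('pics/z8.png',np.hstack([cv2.resize(c,(440,400),interpolation=0)[:, :400],cv2.resize(d,(400,400),interpolation=0)]))"
```

```text
scene yel 38 px 252.7 298.8 ang 117.09 r 0.0741
scene red 42 px 281.6 318.0 ang 151.32 r 0.098
scene tab-ptr deg 34.22
side yel 20 px 282.8 306.9 ang 118.42 r 0.0733
side red 32 px 314.4 310.9 ang 150.31 r 0.0983
side tab-ptr deg 31.89
scene yel 37 px 266.0 303.0 ang 134.0 r 0.0743
scene red 53 px 281.6 317.7 ang 151.3 r 0.0973
scene tab-ptr deg 17.3
side yel 24 px 295.0 305.2 ang 134.3 r 0.0744
side red 33 px 314.5 310.9 ang 150.36 r 0.0984
side tab-ptr deg 16.06
```

View pics/z8.png

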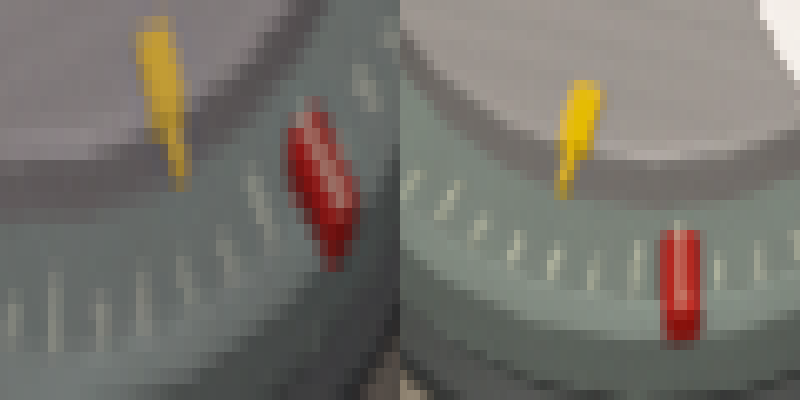

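```bash
python3 -c "
from h import *
def an(q): v=q[:,:2]-PIV; return np.rad2deg(np.arctan2(v[:,1],v[:,0])).round(2),np.hypot(*v.T).round(4)
d=load('pics/side7.npz');s=load('pics/scene7.npz')
print('side line',an(plane(d,[[313,307],[316.4,312]],.045)),'ptr',an(plane(d,[[275+155/8-.5,300+45/16],[275+182/8-.5,300+185/16-.5]],.048)))
print('scene line',an(plane(s,[[281.5,312.5],[281.5,320]],.045)),'ptr',an(plane(s,[[240+188/6.67-.5,290+8.5],[240+164/6.67-.5,290+19.3]],.048)))
"
```

```text
side line (array([152.17, 150.96]), array([0.0902, 0.1021])) ptr (array([134.4 , 134.12]), array([0.0681, 0.0868]))
scene line (array([151.43, 151.15]), array([0.0875, 0.1017])) ptr (array([133.67, 134.37]), array([0.0643, 0.0859]))
```

```bash
python3 -c "
from h import *
arc(PIV,.117,.28)"
```

```text
t 10.35 pos [ 0.5675 -0.186   0.1   ] rad 0.1174 ang 43.28 F [-0.63 -0.13 -3.96] Ftan 0.34 Frad -0.55
[[-0.0041, 0.0004, 0, 0], [-0.0041, 0.0001, 0, 0], [-0.0041, 0.0003, 0, 0], [-0.0041, 0.0004, 0, 0], [-0.0041, 0.0005, 0, 0], [-0.004, 0.0007, 0, 0], [-0.004, 0.0008, 0, 0], [-0.004, 0.001, 0, 0]]
```

Emit:
send_rows(
  increments=[
    [[-0.004,0.0002,0,0],[-0.004,0.0002,0,0],[-0.004,0.0003,0,0],[-0.004,0.0004,0,0],[-0.004,0.0005,0,0],[-0.004,0.0007,0,0],[-0.004,0.0008,0,0],[-0.003,0.001,0,0]],
  ],
)

```text
clock: 11.15
eef_pos: [0.5412, -0.1658, 0.1001]
tool_rot: [0.923, -0.385, -0.011, 0.004]
ft_force: [1.6, -1.4, -6.4]
grip_width: 0.0123
```

```bash
python3 -c "
from h import *
arc(PIV,.117,.02)
grab('side','9');grab('scene','9');gap('9')
c=load('pics/side9.npz')['image'][295:320,285:335,::-1];d=load('pics/scene9.npz')['image'][290:330,255:305,::-1]
cv2.imwrite('pics/z9.png',np.hstack([cv2.resize(c,(400,400),interpolation=0)[:, :400],cv2.resize(d,(400,400),interpolation=0)]))"
```

```text
t 11.15 pos [ 0.5412 -0.1658  0.1001] rad 0.1168 ang 59.56 F [ 1.58 -1.41 -6.44] Ftan -2.08 Frad -0.42
[[-0.0003, -0.0001, 0, 0], [-0.0003, 0.0001, 0, 0], [-0.0003, 0.0001, 0, 0], [-0.0003, 0.0001, 0, 0], [-0.0003, 0.0001, 0, 0], [-0.0003, 0.0001, 0, 0], [-0.0003, 0.0001, 0, 0], [-0.0003, 0.0001, 0, 0]]
scene yel 35 px 281.1 303.2 ang 151.41 r 0.0729
scene red 52 px 281.6 317.7 ang 151.31 r 0.0974
scene tab-ptr deg -0.1
side yel 26 px 307.0 300.0 ang 151.74 r 0.0747
side red 33 px 314.5 310.9 ang 150.36 r 0.0984
side tab-ptr deg -1.38
```

View pics/z9.png

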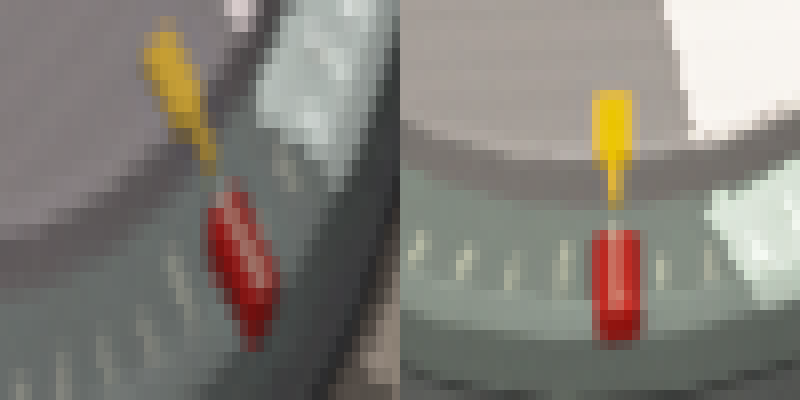

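The pointer now lines up with the white line in both views: tip at (212,170) meeting line start (228,195) in the side crop, and both at x≈615 in the scene crop. Now release and rise.

Emit:
send_rows(
  increments=[
    [[0,0,0,0],[0,0,0,0],[0,0,0,0],[0,0,-0.015,0],[0,0,-0.02,0],[0,0,-0.02,0],[0,0,-0.025,0],[0,0,-0.02,0]],
  ],
  hand=-0.15,
)

```text
clock: 12.05
eef_pos: [0.5424, -0.1634, 0.2045]
tool_rot: [0.923, -0.384, -0.014, 0.002]
ft_force: [1.0, -0.1, -0.5]
grip_width: 0.0489
```

```bash
python3 -c "
from h import *
plan([.462,-.374,.20],None,n=8)
grab('side','a');grab('scene','a');gap('a');grab('wrist','a')
"
```

```text
pos [ 0.5424 -0.1634  0.2045] yaw -45.23 F [ 1.02 -0.1  -0.53] t 12.05 rows needed 8
[[0.0116, 0.0257, 0.0006, 0.0], [0.0116, 0.0257, 0.0006, 0.0], [0.0116, 0.0257, 0.0006, 0.0], [0.0116, 0.0257, 0.0006, 0.0], [0.0116, 0.0257, 0.0006, 0.0], [0.0116, 0.0257, 0.0006, 0.0], [0.0116, 0.0257, 0.0006, 0.0], [0.0116, 0.0257, 0.0006, 0.0]]
scene yel 35 px 281.1 303.2 ang 151.41 r 0.0729
scene red 52 px 281.6 317.7 ang 151.31 r 0.0974
scene tab-ptr deg -0.1
side yel 28 px 307.2 300.2 ang 151.84 r 0.0753
side red 32 px 314.5 311.0 ang 150.26 r 0.0986
side tab-ptr deg -1.59
```

View pics/wrista.png

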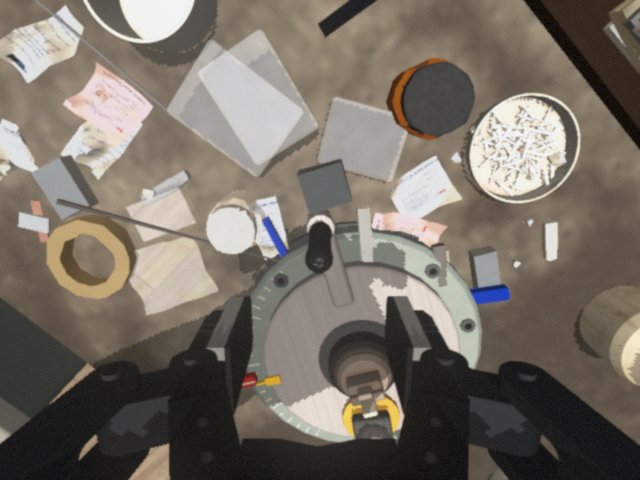

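The wrist view shows the pointer (268,380) meeting the tab (249,381) in line. On to the lever.

Emit:
send_rows(
  increments=[
    [[0.012,0.026,0,0],[0.012,0.026,0,0],[0.012,0.026,0,0],[0.012,0.026,0,0],[0.012,0.026,0,0],[0.012,0.026,0,0],[0.011,0.024,0,0],[0.006,0.01,0,0]],
  ],
)

```text
clock: 13.0
eef_pos: [0.466, -0.3623, 0.1938]
tool_rot: [0.924, -0.381, -0.02, -0.001]
ft_force: [0.4, 0.5, 0.1]
grip_width: 0.0494
```

```bash
python3 -c "
from h import *
plan([.462,-.374,.112],None,n=8)
grab('wrist','b')
"
```

```text
pos [ 0.466  -0.3623  0.1938] yaw -44.86 F [0.39 0.53 0.14] t 13.0 rows needed 8
[[0.0007, 0.0014, 0.0102, 0.0], [0.0007, 0.0014, 0.0102, 0.0], [0.0007, 0.0014, 0.0102, 0.0], [0.0007, 0.0014, 0.0102, 0.0], [0.0007, 0.0014, 0.0102, 0.0], [0.0007, 0.0014, 0.0102, 0.0], [0.0007, 0.0014, 0.0102, 0.0], [0.0007, 0.0014, 0.0102, 0.0]]
```

View pics/wristb.png

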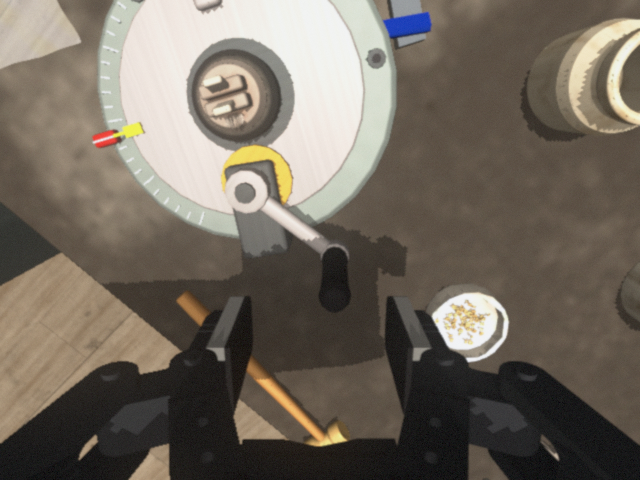

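```bash
python3 -c "
from h import *
c=load('pics/wristb.npz'); print(plane(c,[334,293],.144))
print('hub',plane(c,[246,190],.094))
q=plane(c,[[141,128],[122,134]],.048); l=plane(c,[[118,135.5],[95,142]],.045)
for p in (q,l):
  v=p[:,:2]-PIV; print(np.rad2deg(np.arctan2(v[:,1],v[:,0])),np.hypot(*v.T)); w=p[1]-p[0]; print('dir',np.rad2deg(np.arctan2(w[1],w[0])))
I=c['image'][110:160,80:160,::-1];cv2.imwrite('pics/zb2.png',cv2.resize(I,(800,500),interpolation=0))
"
```

```text
[[ 0.46341686 -0.37270135  0.144     ]]
hub [[ 0.45538399 -0.31042694  0.094     ]]
[151.82928156 151.76416131] [0.06670096 0.08028983]
dir 151.44452300385342
[151.69705856 151.40022758] [0.08476629 0.10144341]
dir 149.89195629306903
```

View pics/zb2.png

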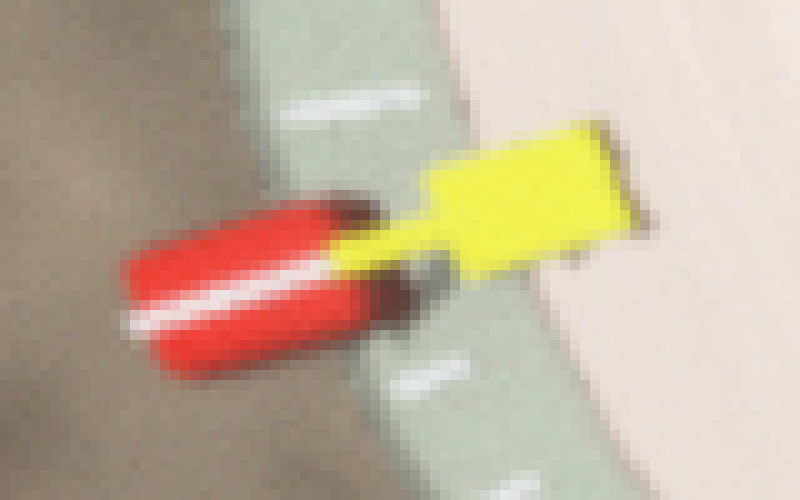

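Zoomed in, the pointer and white line are collinear. Descending on the lever handle.

Emit:
send_rows(
  increments=[
    [[0.003,0.005,0.004,0],[0.003,0.005,0.012,0],[0,0,0.014,0],[0,0,0.014,0],[0,0,0.014,0],[0,0,0.01,0],[0,0,0.004,0],[0,0,0,0]],
  ],
)

```text
clock: 13.85
eef_pos: [0.4612, -0.3671, 0.1121]
tool_rot: [0.926, -0.378, -0.023, -0.002]
ft_force: [-0.4, -0.7, 0.1]
grip_width: 0.0491
```

```bash
python3 -c "
from h import *
plan([.463,-.374,.112],None,n=8)
grab('wrist','c')
"
```

```text
pos [ 0.4612 -0.3671  0.1121] yaw -44.45 F [-0.4  -0.7   0.07] t 13.85 rows needed 8
[[0.0008, 0.0005, 0.0, 0.0], [0.0008, 0.0005, 0.0, 0.0], [0.0008, 0.0005, 0.0, 0.0], [0.0008, 0.0005, 0.0, 0.0], [0.0008, 0.0005, 0.0, 0.0], [0.0008, 0.0005, 0.0, 0.0], [0.0008, 0.0005, 0.0, 0.0], [0.0008, 0.0005, 0.0, 0.0]]
```

View pics/wristc.png

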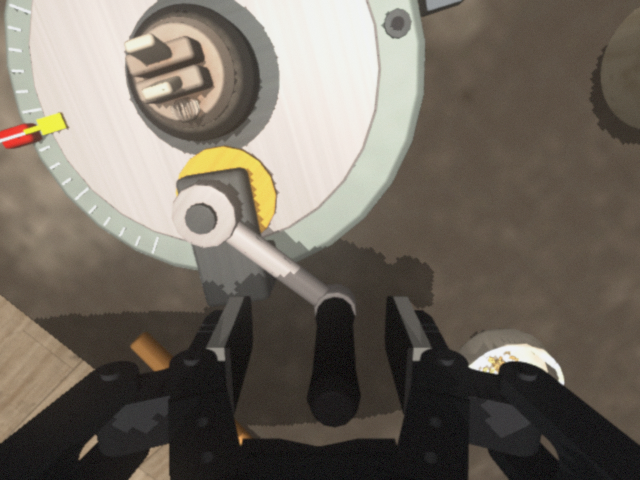

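Emit:
send_rows(
  increments=[
    [[0.004,0.002,0,0],[0.001,0.001,0,0],[0,0,0,0],[0,0,0,0],[0,0,0,0],[0,0,0,0],[0,0,0,0],[0,0,0,0]],
  ],
  hand=1,
)

```text
clock: 14.7
eef_pos: [0.464, -0.3739, 0.1133]
tool_rot: [0.926, -0.378, -0.022, -0.002]
ft_force: [-1.0, 1.4, -3.6]
grip_width: 0.0127
```

```bash
python3 -c "
from h import *
arc(HUB,.065,-.4)"
```

```text
t 14.7 pos [ 0.464  -0.3739  0.1133] rad 0.0664 ang -80.06 F [-0.97  1.37 -3.57] Ftan -0.72 Frad -1.52
[[-0.0031, 0.0018, 0, 0], [-0.0021, 0.0025, 0, 0], [-0.0022, 0.0024, 0, 0], [-0.0023, 0.0023, 0, 0], [-0.0024, 0.0022, 0, 0], [-0.0025, 0.002, 0, 0], [-0.0026, 0.0019, 0, 0], [-0.0027, 0.0018, 0, 0]]
```

```bash
cat >> h.py <<'E'
HUB=np.array([.4543,-.3096])
def feel(k=3):
    from workcell import bot,viewer
    for i in range(k+1):
        o=bot.get_obs(); p=np.array(o["eef_pos"]); v=p[:2]-HUB; t0=np.arctan2(v[1],v[0]); f=np.array(o["ft_force"])
        tg=np.array([-np.sin(t0),np.cos(t0)])
        print("t %.2f lever %.3f Ftan %.2f Frad %.2f"%(o["clock"],(t0+np.deg2rad(158.3)),f[:2]@tg,f[:2]@[np.cos(t0),np.sin(t0)]))
        if i<k: viewer.camera("wrist")
E
python3 -c "
from h import *
feel(2);arc(HUB,.065,-.4)"
```

```text
t 14.70 lever 1.341 Ftan -0.75 Frad -1.50
t 14.75 lever 1.341 Ftan 0.70 Frad -1.19
t 14.80 lever 1.342 Ftan -0.62 Frad -0.33
t 14.8 pos [ 0.464  -0.3739  0.1134] rad 0.065 ang -81.43 F [-0.66  0.24 -2.42] Ftan -0.62 Frad -0.33
[[-0.002, 0.0025, 0, 0], [-0.0021, 0.0024, 0, 0], [-0.0023, 0.0023, 0, 0], [-0.0024, 0.0022, 0, 0], [-0.0025, 0.0021, 0, 0], [-0.0026, 0.002, 0, 0], [-0.0027, 0.0018, 0, 0], [-0.0028, 0.0017, 0, 0]]
```

Emit:
send_rows(
  increments=[
    [[-0.002,0.0025,0,0],[-0.0021,0.0024,0,0],[-0.0023,0.0023,0,0],[-0.0024,0.0022,0,0],[-0.0025,0.0021,0,0],[-0.0026,0.002,0,0],[-0.0027,0.0018,0,0],[-0.0028,0.0017,0,0]],
  ],
)

```text
clock: 15.6
eef_pos: [0.4369, -0.3719, 0.1134]
tool_rot: [0.926, -0.378, -0.021, -0.003]
ft_force: [1.5, 1.1, -5.0]
grip_width: 0.0125
```

```bash
python3 -c "
from h import *
feel(2);arc(HUB,.065,-.3)"
```

```text
t 15.60 lever 0.919 Ftan 1.11 Frad -1.42
t 15.65 lever 0.909 Ftan -0.34 Frad -1.34
t 15.70 lever 0.911 Ftan 0.01 Frad -0.49
t 15.7 pos [ 0.4364 -0.3717  0.1134] rad 0.0647 ang -106.08 F [ 0.15  0.47 -5.35] Ftan 0.01 Frad -0.49
[[-0.002, 0.0014, 0, 0], [-0.0022, 0.001, 0, 0], [-0.0022, 0.001, 0, 0], [-0.0023, 0.0009, 0, 0], [-0.0023, 0.0008, 0, 0], [-0.0023, 0.0007, 0, 0], [-0.0024, 0.0006, 0, 0], [-0.0024, 0.0005, 0, 0]]
```

Emit:
send_rows(
  increments=[
    [[-0.0012,0.0005,0,0],[-0.0012,0.0005,0,0],[-0.0012,0.0005,0,0],[-0.0012,0.0004,0,0],[-0.0012,0.0004,0,0],[-0.0012,0.0004,0,0],[-0.0012,0.0003,0,0],[-0.0012,0.0003,0,0]],
  ],
)

```text
clock: 16.5
eef_pos: [0.4268, -0.3679, 0.1136]
tool_rot: [0.926, -0.378, -0.022, -0.002]
ft_force: [1.0, 0.0, -6.5]
grip_width: 0.0122
```

```bash
python3 -c "
from h import *
feel(3);arc(HUB,.065,-.15)"
```

```text
t 16.50 lever 0.751 Ftan 0.85 Frad -0.44
t 16.55 lever 0.746 Ftan 0.27 Frad 0.09
t 16.60 lever 0.748 Ftan 0.21 Frad -0.34
t 16.65 lever 0.748 Ftan 0.42 Frad -1.17
t 16.65 pos [ 0.4266 -0.3678  0.1136] rad 0.0644 ang -115.46 F [ 0.89  0.87 -5.94] Ftan 0.42 Frad -1.17
[[-0.001, 0.0009, 0, 0], [-0.0012, 0.0004, 0, 0], [-0.0012, 0.0003, 0, 0], [-0.0012, 0.0003, 0, 0], [-0.0012, 0.0003, 0, 0], [-0.0012, 0.0003, 0, 0], [-0.0012, 0.0003, 0, 0], [-0.0012, 0.0002, 0, 0]]
```

Emit:
send_rows(
  increments=[
    [[-0.0012,0.0005,0,0],[-0.0012,0.0004,0,0],[-0.0012,0.0003,0,0],[-0.0012,0.0003,0,0],[-0.0012,0.0003,0,0],[-0.0012,0.0003,0,0],[-0.0012,0.0002,0,0],[-0.0012,0.0002,0,0]],
  ],
)

```text
clock: 17.45
eef_pos: [0.4174, -0.3623, 0.1136]
tool_rot: [0.926, -0.378, -0.022, -0.002]
ft_force: [1.0, -0.4, -7.4]
grip_width: 0.0126
```

```bash
python3 -c "
from h import *
feel(3);arc(HUB,.0645,-.15)"
```

```text
t 17.45 lever 0.582 Ftan 1.10 Frad -0.23
t 17.50 lever 0.578 Ftan 0.19 Frad -0.88
t 17.55 lever 0.579 Ftan -0.74 Frad -0.17
t 17.60 lever 0.579 Ftan 0.77 Frad -1.13
t 17.6 pos [ 0.4173 -0.3622  0.1136] rad 0.0644 ang -125.11 F [ 1.28  0.48 -6.21] Ftan 0.77 Frad -1.13
[[-0.0012, 0.0003, 0, 0], [-0.0012, 0.0002, 0, 0], [-0.0012, 0.0001, 0, 0], [-0.0012, 0.0001, 0, 0], [-0.0012, 0.0001, 0, 0], [-0.0012, 0.0001, 0, 0], [-0.0012, 0.0, 0, 0], [-0.0012, 0.0, 0, 0]]
```

Still free. Continuing.

Emit:
send_rows(
  increments=[
    [[-0.0012,0.0003,0,0],[-0.0012,0.0002,0,0],[-0.0012,0.0001,0,0],[-0.0012,0.0001,0,0],[-0.0012,0.0001,0,0],[-0.0012,0.0001,0,0],[-0.0012,0,0,0],[-0.0012,0,0,0]],
  ],
)

```text
clock: 18.4
eef_pos: [0.4097, -0.3558, 0.1137]
tool_rot: [0.926, -0.378, -0.022, -0.002]
ft_force: [1.3, -0.6, -8.1]
grip_width: 0.0121
```

```bash
python3 -c "
from h import *
feel(3);arc(HUB,.0645,-.15)"
```

```text
t 18.40 lever 0.425 Ftan 1.36 Frad -0.46
t 18.45 lever 0.421 Ftan 1.25 Frad -1.15
t 18.50 lever 0.422 Ftan 0.38 Frad -0.95
t 18.55 lever 0.422 Ftan 0.57 Frad -0.64
t 18.55 pos [ 0.4096 -0.3557  0.1137] rad 0.0642 ang -134.13 F [ 0.85  0.06 -8.09] Ftan 0.57 Frad -0.64
[[-0.0012, 0.0002, 0, 0], [-0.0012, -0.0, 0, 0], [-0.0012, -0.0001, 0, 0], [-0.0012, -0.0001, 0, 0], [-0.0012, -0.0001, 0, 0], [-0.0012, -0.0001, 0, 0], [-0.0012, -0.0001, 0, 0], [-0.0012, -0.0002, 0, 0]]
```

Emit:
send_rows(
  increments=[
    [[-0.0012,0.0003,0.0005,0],[-0.0012,0.0001,0.0005,0],[-0.0012,0,0,0],[-0.0012,0,0,0],[-0.0012,-0.0001,0,0],[-0.0012,-0.0001,0,0],[-0.0012,-0.0001,0,0],[-0.0012,-0.0002,0,0]],
  ],
)

```text
clock: 19.35
eef_pos: [0.4034, -0.3489, 0.1135]
tool_rot: [0.926, -0.378, -0.02, -0.002]
ft_force: [2.2, -0.4, -8.6]
grip_width: 0.0124
```

```bash
python3 -c "
from h import *
feel(3);arc(HUB,.0645,-.1)"
```

```text
t 19.35 lever 0.280 Ftan 1.69 Frad -1.49
t 19.40 lever 0.275 Ftan 1.35 Frad -1.46
t 19.45 lever 0.276 Ftan 0.45 Frad -1.98
t 19.50 lever 0.276 Ftan 0.08 Frad -1.59
t 19.5 pos [ 0.4033 -0.3487  0.1135] rad 0.0643 ang -142.49 F [ 1.31  0.91 -8.03] Ftan 0.08 Frad -1.59
[[-0.0008, 0.0001, 0, 0], [-0.0008, -0.0001, 0, 0], [-0.0008, -0.0001, 0, 0], [-0.0008, -0.0001, 0, 0], [-0.0008, -0.0002, 0, 0], [-0.0008, -0.0002, 0, 0], [-0.0008, -0.0002, 0, 0], [-0.0008, -0.0002, 0, 0]]
```

Emit:
send_rows(
  increments=[
    [[-0.001,0.0001,0,0],[-0.001,-0.0001,0,0],[-0.001,-0.0001,0,0],[-0.001,-0.0001,0,0],[-0.001,-0.0002,0,0],[-0.001,-0.0002,0,0],[-0.001,-0.0002,0,0],[-0.001,-0.0003,0,0]],
  ],
)

```text
clock: 20.3
eef_pos: [0.3989, -0.3422, 0.1136]
tool_rot: [0.926, -0.377, -0.02, -0.003]
ft_force: [3.2, -0.8, -9.6]
grip_width: 0.0127
```

```bash
python3 -c "
from h import *
feel(3);arc(HUB,.0645,-.1)"
```

```text
t 20.30 lever 0.153 Ftan 2.30 Frad -2.34
t 20.35 lever 0.149 Ftan 1.49 Frad -2.64
t 20.40 lever 0.150 Ftan 1.91 Frad -1.85
t 20.45 lever 0.150 Ftan 2.65 Frad -2.51
t 20.45 pos [ 0.3988 -0.342   0.1136] rad 0.0643 ang -149.69 F [ 3.51 -1.02 -9.08] Ftan 2.65 Frad -2.51
[[-0.0008, -0.0, 0, 0], [-0.0008, -0.0002, 0, 0], [-0.0008, -0.0002, 0, 0], [-0.0008, -0.0002, 0, 0], [-0.0008, -0.0003, 0, 0], [-0.0008, -0.0003, 0, 0], [-0.0008, -0.0003, 0, 0], [-0.0008, -0.0003, 0, 0]]
```

Emit:
send_rows(
  increments=[
    [[-0.0008,0,0,0],[-0.0008,-0.0002,0,0],[-0.0008,-0.0002,0,0],[-0.0008,-0.0002,0,0],[-0.0008,-0.0003,0,0],[-0.0008,-0.0003,0,0],[-0.0008,-0.0003,0,0],[-0.0008,-0.0003,0,0]],
  ],
)

```text
clock: 21.25
eef_pos: [0.3958, -0.3363, 0.1136]
tool_rot: [0.926, -0.377, -0.019, -0.003]
ft_force: [4.8, -0.8, -10.5]
grip_width: 0.0125
```

```bash
python3 -c "
from h import *
feel(3);arc(HUB,.0645,-.1)"
```

```text
t 21.25 lever 0.050 Ftan 2.75 Frad -3.98
t 21.30 lever 0.048 Ftan 1.96 Frad -2.22
t 21.35 lever 0.048 Ftan 1.23 Frad -3.24
t 21.40 lever 0.048 Ftan 1.70 Frad -3.67
t 21.4 pos [ 0.3957 -0.3362  0.1136] rad 0.0643 ang -155.56 F [  4.04  -0.03 -10.95] Ftan 1.7 Frad -3.67
[[-0.0008, -0.0001, 0, 0], [-0.0007, -0.0003, 0, 0], [-0.0007, -0.0003, 0, 0], [-0.0007, -0.0003, 0, 0], [-0.0007, -0.0003, 0, 0], [-0.0007, -0.0003, 0, 0], [-0.0007, -0.0004, 0, 0], [-0.0007, -0.0004, 0, 0]]
```

Emit:
send_rows(
  increments=[
    [[0,0,0,0],[0,0,0,0],[0,0,0,0],[0,0,0,0],[0,0,0,0],[0,0,0,0],[0,0,0,0],[0,0,0,0]],
  ],
  hand=0.4,
)

```text
clock: 22.2
eef_pos: [0.3943, -0.3369, 0.1184]
tool_rot: [0.926, -0.378, -0.019, -0.001]
ft_force: [-0.3, -0.4, 0.7]
grip_width: 0.0258
```

```bash
python3 -c "
from h import *
feel(5)
from workcell import bot
o=bot.get_obs();print(o['eef_pos'],o['ft_force'])
c=grab('wrist','d')"
```

```text
t 22.20 lever 0.049 Ftan 0.25 Frad 0.50
t 22.25 lever 0.049 Ftan 0.95 Frad -0.47
t 22.30 lever 0.048 Ftan 0.15 Frad 0.78
t 22.35 lever 0.048 Ftan 0.00 Frad -1.41
t 22.40 lever 0.048 Ftan -0.42 Frad 0.12
t 22.45 lever 0.047 Ftan -0.33 Frad -0.27
[ 0.39428568 -0.33684771  0.11824641] [ 0.10648109  0.41194955 -0.06653929]
```

View pics/wristd.png

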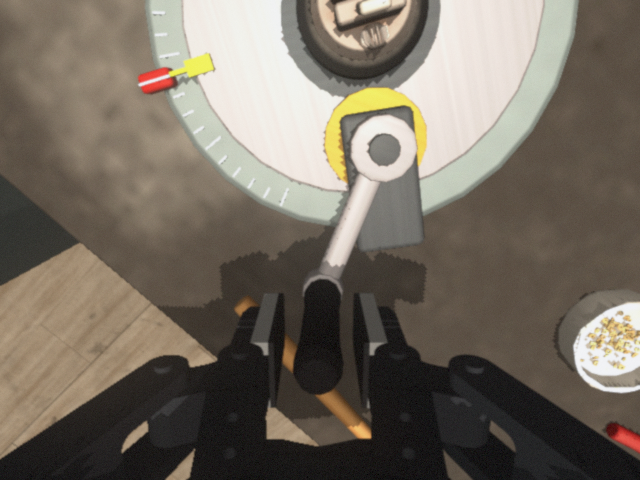

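Released; force zero is good and the pointer is still on the tab. Now I'll push the sleeve with the right pad only, for a cleaner feel.

Emit:
send_rows(
  increments=[
    [[-0.001,0,0.001,0],[-0.001,0,0.001,0],[-0.001,0,0.001,0],[-0.001,0,0,0],[-0.001,0,0,0],[-0.001,0,0,0],[-0.001,-0.0003,0,0],[-0.001,-0.0003,0,0]],
  ],
)

```text
clock: 23.3
eef_pos: [0.3902, -0.3321, 0.1154]
tool_rot: [0.926, -0.378, -0.017, -0.0]
ft_force: [3.0, -2.4, -2.6]
grip_width: 0.0256
```

```bash
python3 -c "
from h import *
feel(3)
from workcell import bot
o=bot.get_obs();print(o['eef_pos'],o['ft_force'])"
```

```text
t 23.30 lever -0.041 Ftan 3.28 Frad -1.99
t 23.35 lever -0.044 Ftan 2.22 Frad -1.83
t 23.40 lever -0.045 Ftan 3.62 Frad -0.94
t 23.45 lever -0.045 Ftan 2.75 Frad -1.80
[ 0.39006293 -0.33186385  0.11542256] [ 2.60576576 -2.00868042 -2.50076178]
```

Emit:
send_rows(
  increments=[
    [[-0.0006,-0.0002,0,0],[-0.0006,-0.0002,0,0],[-0.0006,-0.0002,0,0],[-0.0006,-0.0002,0,0],[-0.0006,-0.0002,0,0],[-0.0006,-0.0002,0,0],[-0.0006,-0.0002,0,0],[-0.0006,-0.0002,0,0]],
  ],
)

```text
clock: 24.25
eef_pos: [0.3883, -0.3277, 0.1157]
tool_rot: [0.926, -0.378, -0.016, -0.0]
ft_force: [2.4, -2.5, -1.7]
grip_width: 0.0259
```

```bash
python3 -c "
from h import *
feel(4)
from workcell import bot
o=bot.get_obs();print(o['eef_pos'],o['ft_force'])"
```

```text
t 24.25 lever -0.111 Ftan 3.05 Frad -1.69
t 24.30 lever -0.112 Ftan 4.34 Frad -1.58
t 24.35 lever -0.112 Ftan 2.60 Frad -0.92
t 24.40 lever -0.111 Ftan 3.29 Frad -1.14
t 24.45 lever -0.111 Ftan 2.56 Frad -1.35
[ 0.38828424 -0.32772734  0.11565622] [ 1.97735122 -2.11558145 -2.92009997]
```

Emit:
send_rows(
  increments=[
    [[-0.0006,-0.0003,0,0],[-0.0006,-0.0003,0,0],[-0.0006,-0.0003,0,0],[-0.0006,-0.0003,0,0],[-0.0006,-0.0003,0,0],[-0.0006,-0.0003,0,0],[-0.0006,-0.0003,0,0],[-0.0006,-0.0003,0,0]],
  ],
)

```text
clock: 25.25
eef_pos: [0.3869, -0.323, 0.1158]
tool_rot: [0.926, -0.378, -0.016, 0.0]
ft_force: [3.3, -3.3, -4.2]
grip_width: 0.0255
```

```bash
python3 -c "
from h import *
feel(4)
from workcell import bot
o=bot.get_obs();print(o['eef_pos'],o['ft_force'])"
```

```text
t 25.25 lever -0.183 Ftan 3.92 Frad -2.57
t 25.30 lever -0.184 Ftan 2.28 Frad -2.53
t 25.35 lever -0.184 Ftan 3.53 Frad -2.71
t 25.40 lever -0.184 Ftan 3.89 Frad -2.26
t 25.45 lever -0.184 Ftan 3.60 Frad -2.76
[ 0.38686912 -0.32292785  0.11577949] [ 3.40439191 -2.99928043 -3.49057848]
```

Emit:
send_rows(
  increments=[
    [[-0.0006,-0.0003,0,0],[-0.0006,-0.0003,0,0],[-0.0006,-0.0003,0,0],[-0.0006,-0.0003,0,0],[-0.0006,-0.0003,0,0],[-0.0006,-0.0004,0,0],[-0.0006,-0.0004,0,0],[-0.0006,-0.0004,0,0]],
  ],
)

```text
clock: 26.25
eef_pos: [0.3858, -0.3181, 0.1161]
tool_rot: [0.926, -0.378, -0.015, 0.001]
ft_force: [2.3, -3.9, -3.1]
grip_width: 0.0255
```

```bash
python3 -c "
from h import *
feel(4)
from workcell import bot
o=bot.get_obs();print(o['eef_pos'],o['ft_force'])
grab('wrist','e')"
```

```text
t 26.25 lever -0.255 Ftan 4.17 Frad -1.84
t 26.30 lever -0.255 Ftan 3.72 Frad -2.84
t 26.35 lever -0.255 Ftan 4.18 Frad -2.60
t 26.40 lever -0.255 Ftan 4.02 Frad -2.22
t 26.45 lever -0.255 Ftan 3.09 Frad -2.93
[ 0.38581086 -0.31811888  0.1161178 ] [ 3.2887474  -2.70413872 -3.50037577]
```

View pics/wriste.png

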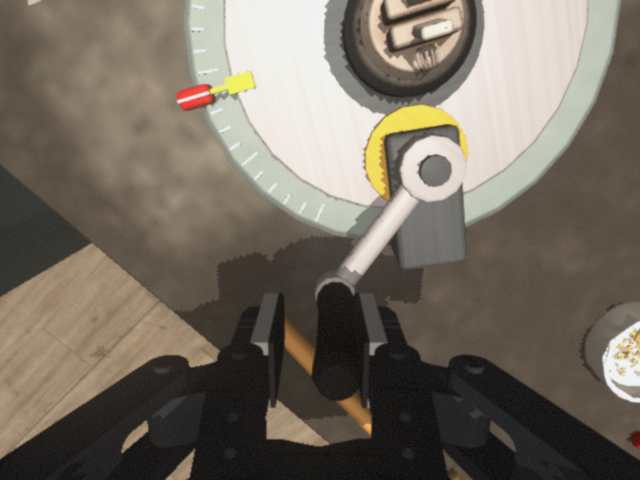

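Emit:
send_rows(
  increments=[
    [[0,0,0,0],[0,0,0,0],[0,0,0,0],[0,0,0,0],[0,0,0,0],[0,0,0,0],[0,0,0,0],[0,0,0,0]],
  ],
)

```text
clock: 27.3
eef_pos: [0.3858, -0.3181, 0.1161]
tool_rot: [0.926, -0.378, -0.015, 0.001]
ft_force: [3.5, -3.6, -3.2]
grip_width: 0.0257
```

```bash
cat >> h.py <<'E'
def feel2(k=3):
    from workcell import bot,viewer
    N=[]
    for i in range(k+1):
        o=bot.get_obs(); p=np.array(o["eef_pos"]); f=R.from_quat(o["tool_rot"]).inv().apply(o["ft_force"]); N.append(f)
        if i==0: print("t",round(o["clock"],2),"pos",p.round(5),"vel",np.round(o["joint_vel"],4),"tau",np.round(o["tau"],3))
        if i<k: viewer.camera("wrist")
    o=bot.get_obs();print("tool-frame F first",N[0].round(2),"mean",np.mean(N,0).round(2),"pos end",np.round(o["eef_pos"],5),"T",np.round(o["ft_torque"],3))
E
python3 -c "
from h import *
feel2(3)"
```

```text
t 27.3 pos [ 0.38577 -0.3181   0.11608] vel [ 0.0006 -0.0006  0.0003 -0.0002  0.0004  0.0002] tau [ 2.7700e-01 -4.0760e+01  2.0733e+01  2.0150e+00  1.2800e-01  7.0000e-03]
tool-frame F first [5.11 0.04 3.1 ] mean [4.92 0.55 3.33] pos end [ 0.38577 -0.31811  0.1161 ] T [-0.724 -0.667  0.037]
```

```bash
cat >> h.py <<'E'
def feel3(k=4):
    from workcell import bot,viewer
    A=[];B=[]
    for i in range(k+1):
        o=bot.get_obs(); q=R.from_quat(o["tool_rot"]).inv(); A.append(q.apply(o["ft_force"]));B.append(q.apply(o["ft_torque"]))
        if i<k: viewer.camera("wrist")
    print("pos",np.round(o["eef_pos"],5)); print("F",np.round(A,2).tolist());print("T",np.round(B,3).tolist());print("mean",np.mean(A,0).round(2),np.mean(B,0).round(3),"std",np.std(A,0).round(2),np.std(B,0).round(3))
E
python3 -c "
from h import *
feel3(4)"
```

```text
pos [ 0.3858  -0.31813  0.1161 ]
F [[5.09, 0.43, 3.81], [5.44, 0.45, 3.85], [5.49, 1.48, 3.35], [5.59, 1.25, 3.56], [4.58, 0.14, 2.96]]
T [[-0.05, 0.984, -0.023], [-0.02, 0.896, 0.05], [0.004, 1.045, -0.003], [-0.057, 0.974, 0.027], [-0.036, 0.976, 0.009]]
mean [5.24 0.75 3.51] [-0.032  0.975  0.012] std [0.37 0.52 0.33] [0.022 0.047 0.025]
```

Emit:
send_rows(
  increments=[
    [[-0.0002,0,0,0],[-0.0002,0,0,0],[-0.0002,0,0,0],[-0.0002,0,0,0],[-0.0002,0,0,0],[-0.0002,0,0,0],[-0.0002,0,0,0],[-0.0002,0,0,0]],
  ],
)

```text
clock: 28.45
eef_pos: [0.3858, -0.318, 0.1161]
tool_rot: [0.926, -0.378, -0.014, 0.001]
ft_force: [2.5, -3.0, -4.1]
grip_width: 0.0255
```

```bash
python3 -c "
from h import *
feel3(4)"
```

```text
pos [ 0.38572 -0.31796  0.1161 ]
F [[3.93, 0.35, 4.05], [5.4, -0.54, 3.92], [5.84, 0.24, 4.19], [4.71, 0.08, 4.02], [5.74, 0.42, 3.21]]
T [[-0.039, 1.142, 0.03], [-0.006, 1.094, 0.006], [-0.009, 1.137, 0.033], [-0.026, 1.136, 0.008], [-0.016, 1.119, 0.019]]
mean [5.12 0.11 3.88] [-0.019  1.126  0.019] std [0.72 0.34 0.34] [0.012 0.018 0.011]
```

Emit:
send_rows(
  increments=[
    [[-0.0002,0,0,0],[-0.0002,0,0,0],[-0.0002,0,0,0],[-0.0002,0,0,0],[-0.0002,0,0,0],[-0.0002,0,0,0],[-0.0002,0,0,0],[-0.0002,0,0,0]],
  ],
)

```text
clock: 29.45
eef_pos: [0.3857, -0.3179, 0.1161]
tool_rot: [0.926, -0.378, -0.012, 0.002]
ft_force: [3.7, -3.1, -4.1]
grip_width: 0.0254
```

```bash
python3 -c "
from h import *
feel3(2)"
```

```text
pos [ 0.38571 -0.31793  0.11607]
F [[4.88, -0.43, 4.02], [5.44, -0.21, 4.63], [4.96, 1.23, 3.82]]
T [[-0.004, 1.073, 0.026], [-0.029, 1.176, -0.015], [0.009, 1.115, -0.025]]
mean [5.09 0.2  4.16] [-0.008  1.121 -0.005] std [0.25 0.74 0.34] [0.016 0.042 0.022]
```

Emit:
send_rows(
  increments=[
    [[-0.0003,0,0,0],[-0.0003,0,0,0],[-0.0003,0,0,0],[-0.0003,0,0,0],[-0.0003,0,0,0],[-0.0003,0,0,0],[-0.0003,0,0,0],[-0.0003,0,0,0]],
  ],
)

```text
clock: 30.35
eef_pos: [0.3856, -0.3178, 0.116]
tool_rot: [0.926, -0.378, -0.01, 0.003]
ft_force: [3.1, -3.9, -4.5]
grip_width: 0.0254
```

```bash
python3 -c "
from h import *
feel3(2)"
```

```text
pos [ 0.38563 -0.31775  0.11601]
F [[5.01, 0.59, 4.46], [5.33, 0.14, 4.01], [5.65, 0.81, 4.14]]
T [[0.007, 1.136, -0.012], [0.018, 1.116, 0.034], [-0.026, 1.158, 0.029]]
mean [5.33 0.51 4.2 ] [-0.     1.137  0.017] std [0.26 0.28 0.19] [0.018 0.017 0.021]
```

Emit:
send_rows(
  increments=[
    [[-0.0004,-0.0002,0,0],[-0.0004,-0.0002,0,0],[-0.0004,-0.0002,0,0],[-0.0004,-0.0002,0,0],[-0.0004,-0.0002,0,0],[-0.0004,-0.0002,0,0],[-0.0004,-0.0002,0,0],[-0.0004,-0.0002,0,0]],
  ],
)

```text
clock: 31.25
eef_pos: [0.3859, -0.3172, 0.116]
tool_rot: [0.925, -0.379, -0.008, 0.005]
ft_force: [4.9, -4.2, -4.3]
grip_width: 0.0253
```

```bash
python3 -c "
from h import *
feel3(2)"
```

```text
pos [ 0.38585 -0.31715  0.11596]
F [[6.51, -0.47, 4.21], [6.41, 0.7, 4.88], [5.29, 0.73, 4.74]]
T [[-0.015, 1.185, 0.018], [-0.139, 1.197, 0.013], [-0.033, 1.203, 0.023]]
mean [6.07 0.32 4.61] [-0.062  1.195  0.018] std [0.55 0.56 0.29] [0.055 0.008 0.004]
```

Emit:
send_rows(
  increments=[
    [[0,0,0,0],[0,0,0,0],[0,0,0,0],[0,0,0,0],[-0.0006,-0.0003,0,0],[-0.0006,-0.0003,0,0],[-0.0006,-0.0003,0,0],[-0.0006,-0.0003,0,0]],
  ],
)

```text
clock: 32.15
eef_pos: [0.3855, -0.3154, 0.1161]
tool_rot: [0.925, -0.379, -0.007, 0.005]
ft_force: [4.3, -4.2, -5.2]
grip_width: 0.0256
```

```bash
python3 -c "
from h import *
feel3(2)"
```

```text
pos [ 0.38553 -0.31536  0.11609]
F [[6.07, -0.16, 5.12], [5.47, 1.36, 4.77], [5.84, -0.38, 4.13]]
T [[-0.105, 1.242, 0.006], [-0.081, 1.202, -0.0], [-0.038, 1.152, -0.021]]
mean [5.79 0.27 4.67] [-0.075  1.199 -0.005] std [0.25 0.78 0.41] [0.028 0.037 0.012]
```

The lever creeps and turns at about 4.8 N tangential, which is near the 5 N target. Backing off the pad and rising clear.

Emit:
send_rows(
  increments=[
    [[0.002,0,0,0],[0.002,0,0,0],[0.0015,0,0,0],[0,0,0,0],[0,0,-0.01,0],[0,0,-0.015,0],[0,0,-0.02,0],[0,0,-0.02,0]],
  ],
  hand=0.1,
)

```text
clock: 33.05
eef_pos: [0.3851, -0.3138, 0.181]
tool_rot: [0.925, -0.379, -0.016, 0.002]
ft_force: [-0.1, 0.1, 0.3]
grip_width: 0.0381
```

Emit:
send_rows(
  increments=[
    [[0,0,-0.02,0],[0,0,-0.02,0],[0,0,-0.01,0],[0,0,0,0],[0,0,0,0],[0,0,0,0],[0,0,0,0],[0,0,0,0]],
  ],
)

```text
clock: 33.85
eef_pos: [0.3861, -0.3135, 0.236]
tool_rot: [0.925, -0.379, -0.015, 0.002]
ft_force: [-0.4, 0.7, 0.3]
grip_width: 0.038
```

```bash
python3 -c "
from h import *
feel3(2)
grab('scene','f');grab('wrist','f');grab('side','f');gap('f')
c=load('pics/wristf.npz')['image'][:,:,::-1];d=load('pics/scenef.npz')['image'][180:340,190:430,::-1]
cv2.imwrite('pics/zf.png',np.hstack([cv2.resize(c,(400,300)),cv2.resize(d,(400,300))]))"
```

```text
pos [ 0.38618 -0.31358  0.23602]
F [[-0.78, -0.23, -0.31], [-0.79, -1.14, -0.27], [0.13, -0.26, 0.07]]
T [[0.017, 0.083, -0.034], [0.029, 0.063, -0.0], [0.008, -0.018, 0.019]]
mean [-0.48 -0.54 -0.17] [ 0.018  0.043 -0.005] std [0.43 0.42 0.17] [0.009 0.044 0.022]
scene yel 32 px 281.4 304.1 ang 151.76 r 0.0747
scene red 38 px 281.7 318.0 ang 151.42 r 0.098
scene tab-ptr deg -0.34
side yel 25 px 307.7 300.5 ang 152.01 r 0.0763
side red 32 px 314.4 310.9 ang 150.31 r 0.0983
side tab-ptr deg -1.71
```

View pics/zf.png

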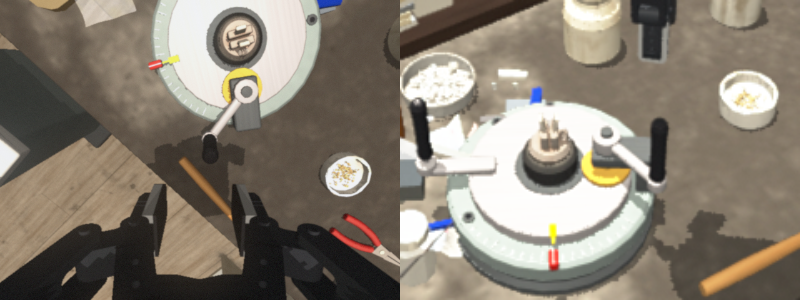

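View pics/wristf.png

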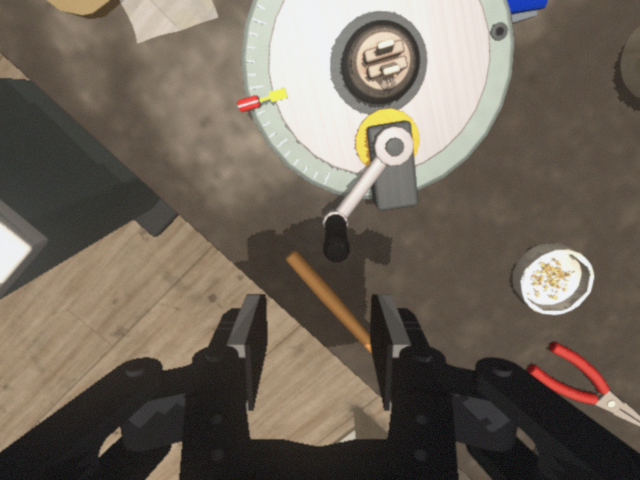

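The wrist view shows the pointer (275,95) in line with the tab (248,103). The lever handle is free at (336,235), and the gripper is clear. Handing in.

```bash
python3 -c "
from workcell import order,bot
print(order.job_done(),bot.get_obs()['clock'])"
```

```text
the job is handed in; nothing more can be done
the job is handed in; nothing more can be done
```

I loosened the clamp, set the pointer at the red tab, retightened the lever to about 4.8 N of push, and handed the job in at about 34 s of the 67 s allowed. The hand-in returned no verdict, so I don't know the judged result.

- **Loosening:** I gripped the lever handle and led it round by about 1.3 rad. The push on it fell away, so the turntable was free.
- **Swinging:** I turned the turntable about 33° by its handle until the pointer met the white line on the tab. After the clamp was retightened, the last pictures put the pointer about 0.3° from the tab in the scene view. The side view's colour-blob measure gave 1.7°, partly because the tab's side face shifts that reading. A wrist close-up taken before tightening showed pointer and line collinear. The limit is 2.6°.
- **Tightening:** I first tried it while gripping the handle, but the readings were distorted by strain in the grip. I let go and pushed the handle with one finger pad instead. The lever crept at about 4.5 to 4.9 N and turned at about 4.8 N sideways, by the wrist force and torque, against an allowed 3.6 to 6.5 N.
- **Final state:** The gripper is clear of everything and its force reading is zero within noise. The tab, hammer and dish look unmoved in the last pictures.

**Least certain point:** single force readings scatter by about 0.5 N. The push also rose more slowly with lever angle than the 13 N per rad given (about 5 N per rad), so the 4.8 N rests mainly on the steadier wrist torque.

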